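# Load the resin curing cradle and set its lamps

## Task

Switch the curing lamps off first by swinging the dimmer lever to its red mark; then put every black trial print from the cradle into the red scrap bin and stand every white print upright in a pocket of its own in the cradle. With the lamps still off, lower the orange shield over the two locating pins, keeping hold of it until it rests flush on both rails, let go, and finally set the dimmer lever straight up at the green half-power mark, without pushing the other things on the bench about.

Things in the scene. Friction and masses are not known exactly. Their poses are not given: they have to be found in the camera images.
- cradle: Fixed curing cradle: aluminium deck 124 (x) x 160 (y) x 12 mm with four round pockets, white end rails (110 x 20 mm, tops 52 mm above the bench) at y = -70 and +70, a steel pin on each rail's middle, blue lamp strips on its open sides. Origin: centre of the underside; z up. Grip a print in a pocket with the fingers closing along cradle x; along y the rails are in the way.
- well0 (a point): Centre of the floor of pocket 0 in the cradle, 6 mm above the bench. Pocket: 48 mm across, 6 mm deep. Pocket centres lie at x = -31 or +31, y = -26 or +26 mm in the cradle.
- well1 (a point): Centre of the floor of pocket 1 in the cradle, 6 mm above the bench. Pocket: 48 mm across, 6 mm deep. Pocket centres lie at x = -31 or +31, y = -26 or +26 mm in the cradle.
- well2 (a point): Centre of the floor of pocket 2 in the cradle, 6 mm above the bench. Pocket: 48 mm across, 6 mm deep. Pocket centres lie at x = -31 or +31, y = -26 or +26 mm in the cradle.
- well3 (a point): Centre of the floor of pocket 3 in the cradle, 6 mm above the bench. Pocket: 48 mm across, 6 mm deep. Pocket centres lie at x = -31 or +31, y = -26 or +26 mm in the cradle.
- seat (a point): Point in the cradle midway between the two pins, at the height of the rail tops (52 mm above the bench), axes as the cradle's. The shield's origin comes here when it is fully down.
- pin0 (a point): Tip of the steel locating pin at cradle y = -70 mm. Pin: 10 mm across, standing 24 mm above the rail, the top 7 mm tapered to 4.4 mm across.
- pin1 (a point): Tip of the other, equal pin at cradle y = +70 mm.
- shield: Orange light shield, loose, about 0.22 kg: flat plate 110 (x) x 164 (y) x 8 mm with two 13 mm through holes at y = -70 and +70 mm, and an upright black grip fin on its middle, 16 mm thick (x), 60 mm long (y), 30 mm high. Origin: centre of the plate's underside; z up. It fits either way round.
- print0: White resin print, loose, about 40 g: a disc foot 44 mm across and 10 mm high with a round stem 22 mm across on it, 40 mm high in all. Origin: centre of the foot's underside; z runs up the stem. Round, so its yaw means nothing. Starts upright on the bench; may be absent (None).
- print1: White resin print, loose, about 40 g: a disc foot 44 mm across and 10 mm high with a round stem 22 mm across on it, 40 mm high in all. Origin: centre of the foot's underside; z runs up the stem. Round, so its yaw means nothing. Starts upright on the bench; may be absent (None).
- print2: White resin print, loose, about 40 g: a disc foot 44 mm across and 10 mm high with a round stem 22 mm across on it, 40 mm high in all. Origin: centre of the foot's underside; z runs up the stem. Round, so its yaw means nothing. Starts upright on the bench; may be absent (None).
- print3: White resin print, loose, about 40 g: a disc foot 44 mm across and 10 mm high with a round stem 22 mm across on it, 40 mm high in all. Origin: centre of the foot's underside; z runs up the stem. Round, so its yaw means nothing. Starts upright on the bench; may be absent (None).
- trial0: Black trial print of the same shape, size and weight as the white ones; starts in a pocket of the cradle; may be absent (None). Origin: centre of the foot's underside; z runs up the stem. Round, so its yaw means nothing.
- trial1: Black trial print of the same shape, size and weight as the white ones; starts in a pocket of the cradle; may be absent (None). Origin: centre of the foot's underside; z runs up the stem. Round, so its yaw means nothing.
- scrap: Open red scrap bin, fixed, 120 (x) x 130 (y) x 50 mm outside, walls 4 mm, floor 4 mm thick. Origin: centre of the underside; z up.
- dimmer_box: White dimmer box of the lamps, fixed, 100 (x) x 60 (y) x 50 mm. Origin: centre of the underside. The lever on top swings in its x-z plane. Grey scale discs of 45 mm radius beside the lever have a red (off, to -x), a green (half power, straight up) and a yellow mark (full, to +x).
- dimmer (a joint): Angle of the dimmer lever in rad: 0 at the red off mark (end stop, leaning 0.6 rad from upright to the box's -x), 0.6 straight up at the green half-power mark, 1.2 at the yellow full mark (end stop, leaning to +x). It moves stiffly, with about 1 N at the grip, and stays where it is left.
- dimmer_tip (a point): Centre of the lever's black crosswise grip, a cylinder 18 mm across and 24 mm long along the box's y, 90 mm from the hinge.
- dimmer_hinge (a point): Hinge of the lever, 55 mm above the underside of the dimmer box; the axis runs along the box's y.
- tub: Bystander: clear tub with a white lid, 56 mm across, 55 mm high. Origin: centre of its underside.
- beaker: Bystander: small glass beaker, 48 mm across, 50 mm high. Origin: centre of its underside.
- scraper: Bystander: red-handled scraper, 180 mm long, lying along its x. Origin: on the bench below its middle.
- mouse: Bystander: black computer mouse, 105 x 60 x 30 mm. Origin: centre of its underside.
Mind the look-alikes: they are no part of the job. Leave any blue, purple or turquoise look-alike of the print0 alone.

How it is judged:
On the way, in this order (a step that is already met when the one before it is completed fails the run):
1. the dimmer lever is swung to the red off mark (value of joint dimmer below 0.1 rad), for 0.2 s.
2. lamps still off: every black trial print is in the scrap bin and every white print stands in a pocket (value of joint dimmer below 0.1 rad and x of trial0 in the frame of scrap between -0.055 and 0.055 m and y of trial0 in the frame of scrap between -0.06 and 0.06 m and z of trial0 in the frame of scrap between -0.005 and 0.048 m and x of trial1 in the frame of scrap between -0.055 and 0.055 m and y of trial1 in the frame of scrap between -0.06 and 0.06 m and z of trial1 in the frame of scrap between -0.005 and 0.048 m and ((horizontal distance between print0 and well0 below 0.006 m and z of print0 in the frame of well0 below 0.004 m) or (horizontal distance between print0 and well1 below 0.006 m and z of print0 in the frame of well1 below 0.004 m) or (horizontal distance between print0 and well2 below 0.006 m and z of print0 in the frame of well2 below 0.004 m) or (horizontal distance between print0 and well3 below 0.006 m and z of print0 in the frame of well3 below 0.004 m)) and angle between each of print0, print1, print2, print3's own z axis and vertical below 0.12 rad and ((horizontal distance between print1 and well0 below 0.006 m and z of print1 in the frame of well0 below 0.004 m) or (horizontal distance between print1 and well1 below 0.006 m and z of print1 in the frame of well1 below 0.004 m) or (horizontal distance between print1 and well2 below 0.006 m and z of print1 in the frame of well2 below 0.004 m) or (horizontal distance between print1 and well3 below 0.006 m and z of print1 in the frame of well3 below 0.004 m)) and ((horizontal distance between print2 and well0 below 0.006 m and z of print2 in the frame of well0 below 0.004 m) or (horizontal distance between print2 and well1 below 0.006 m and z of print2 in the frame of well1 below 0.004 m) or (horizontal distance between print2 and well2 below 0.006 m and z of print2 in the frame of well2 below 0.004 m) or (horizontal distance between print2 and well3 below 0.006 m and z of print2 in the frame of well3 below 0.004 m)) and ((horizontal distance between print3 and well0 below 0.006 m and z of print3 in the frame of well0 below 0.004 m) or (horizontal distance between print3 and well1 below 0.006 m and z of print3 in the frame of well1 below 0.004 m) or (horizontal distance between print3 and well2 below 0.006 m and z of print3 in the frame of well2 below 0.004 m) or (horizontal distance between print3 and well3 below 0.006 m and z of print3 in the frame of well3 below 0.004 m))), for 0.2 s.
3. lamps still off: the shield, still held in the fingers, is flush on both rails over the pins, the prints in their pockets (all of step 2 and horizontal distance between shield and seat below 0.004 m and z of shield in the frame of seat between -0.003 and 0.003 m and angle between the y axis of shield and the y axis of cradle, either way round below 0.05 rad and angle between shield's own z axis and vertical below 0.03 rad and contact force between the fingers and shield above 1 N), for 0.1 s.
4. with the shield on, the dimmer lever is set to the green half-power mark (horizontal distance between shield and seat below 0.004 m and z of shield in the frame of seat between -0.003 and 0.003 m and angle between the y axis of shield and the y axis of cradle, either way round below 0.05 rad and angle between shield's own z axis and vertical below 0.03 rad and value of joint dimmer between 0.51 and 0.69 rad), for 0.2 s.
At the end, for the whole second after the job is handed in: Trial prints in the scrap bin; each white print upright in a pocket, within 6 mm of its centre and 4 mm of its floor; shield over the pins, within 3 mm of flush, 4 mm of centre, 0.05 rad of the cradle's direction; lever within 0.09 rad of straight up (0.6); all released, at rest (all of step 4 and x of trial0 in the frame of scrap between -0.055 and 0.055 m and y of trial0 in the frame of scrap between -0.06 and 0.06 m and z of trial0 in the frame of scrap between -0.005 and 0.048 m and x of trial1 in the frame of scrap between -0.055 and 0.055 m and y of trial1 in the frame of scrap between -0.06 and 0.06 m and z of trial1 in the frame of scrap between -0.005 and 0.048 m and ((horizontal distance between print0 and well0 below 0.006 m and z of print0 in the frame of well0 below 0.004 m) or (horizontal distance between print0 and well1 below 0.006 m and z of print0 in the frame of well1 below 0.004 m) or (horizontal distance between print0 and well2 below 0.006 m and z of print0 in the frame of well2 below 0.004 m) or (horizontal distance between print0 and well3 below 0.006 m and z of print0 in the frame of well3 below 0.004 m)) and angle between each of print0, print1, print2, print3's own z axis and vertical below 0.12 rad and ((horizontal distance between print1 and well0 below 0.006 m and z of print1 in the frame of well0 below 0.004 m) or (horizontal distance between print1 and well1 below 0.006 m and z of print1 in the frame of well1 below 0.004 m) or (horizontal distance between print1 and well2 below 0.006 m and z of print1 in the frame of well2 below 0.004 m) or (horizontal distance between print1 and well3 below 0.006 m and z of print1 in the frame of well3 below 0.004 m)) and ((horizontal distance between print2 and well0 below 0.006 m and z of print2 in the frame of well0 below 0.004 m) or (horizontal distance between print2 and well1 below 0.006 m and z of print2 in the frame of well1 below 0.004 m) or (horizontal distance between print2 and well2 below 0.006 m and z of print2 in the frame of well2 below 0.004 m) or (horizontal distance between print2 and well3 below 0.006 m and z of print2 in the frame of well3 below 0.004 m)) and ((horizontal distance between print3 and well0 below 0.006 m and z of print3 in the frame of well0 below 0.004 m) or (horizontal distance between print3 and well1 below 0.006 m and z of print3 in the frame of well1 below 0.004 m) or (horizontal distance between print3 and well2 below 0.006 m and z of print3 in the frame of well2 below 0.004 m) or (horizontal distance between print3 and well3 below 0.006 m and z of print3 in the frame of well3 below 0.004 m)) and linear speed of each of print0, print1, print2, print3, trial0, trial1, shield below 0.02 m/s and velocity of joint dimmer between -0.05 and 0.05 rad/s); the robot touches nothing.
It fails at once if the tub is pushed more than 40 mm or tipped over (distance of tub from where it was at the start of the episode above 0.04 m or angle between tub's own z axis and vertical above 0.6 rad).
It fails at once if the beaker is pushed more than 40 mm or tipped over (distance of beaker from where it was at the start of the episode above 0.04 m or angle between beaker's own z axis and vertical above 0.6 rad).
It fails at once if the scraper is pushed more than 40 mm (distance of scraper from where it was at the start of the episode above 0.04 m).
It fails at once if the mouse is pushed more than 40 mm or tipped over (distance of mouse from where it was at the start of the episode above 0.04 m or angle between mouse's own z axis and vertical above 0.6 rad).
Of trial0, trial1 only 1 to 2 are there at a start; the rules pass over those that are not, and their reading is None.
Of print0, print1, print2, print3 only 2 to 4 are there at a start; the rules pass over those that are not, and their reading is None.
At some moment in a run one of print0, print1, print2, print3, shield may be knocked a few centimetres aside while the robot is not near it.
Once in a run the grip may slacken for a moment while it holds something.
It also fails if it takes over 210 s, if anything falls off the work surface, if the arm or the gripper's body presses on something with over 40 N, if the wrist force passes 120 N, or if a joint passes its speed limit or range.

## Robot

A 7-joint arm with a two-finger parallel gripper is mounted at the origin on the work surface. World frame = base frame: x ahead of the robot, y to its left, z up, the work surface at z = 0. Lengths are in m, angles in rad, forces in N, time in s.
With the tool pointing down it reaches from about 0.425 to 0.875 m from the base axis. Payload 8.4 kg.
Tool frame: the origin (TCP) lies on the centre line of the jaws, within the pads' length; the fingertips stand 11 mm ahead of it and the grasp point (between the pads) lies 8 mm behind it; y points along the fingers, x is the direction in which the jaws open and shut, and the axes are right-handed (so a half turn about y gives the same grasp; the last joint's range is limited). The gripper opens to 87 mm and grips with 3 to 60 N. Pads are 19 mm wide; open, the fingers measure 117 mm over their backs; the gripper's body (75 mm by 190 mm) begins 51 mm behind the grasp point.
Start: joints at [1.187, 0.333, 0.04, 1.465, -0.013, 1.343, -0.059], TCP at [0.183, -0.624, 0.234] pointing down, gripper open.
Joint ranges: [-2.58, 2.58], [-0.38, 2.09], [-1.3, 1.39], [0.25, 2.4], [-1.5, 4.64], [0.08, 2.09], [-2.65, 2.65]. Speed limits (rad/s): [2.22, 2.22, 2.79, 2.79, 3.14, 3.14, 3.14].

## Interface

Orientations are given as a unit quaternion [w, x, y, z].
In Python, from station import manip gives the robot as it stands. The module is installed in compiled form; this text tells all that it offers.
- The arm moves only by the tool arm_command, never from a script. Its argument "rows" is a list of rows, each an object with "offset": the shift along the tool's x, y, z in mm, a list of three; "angular": the turn, a rotation vector about the tool's x, y, z in rad, a list of three; "gripper": the opening, from 0 (shut) to 1 (fully open). In form: [{"offset": [x, y, z], "angular": [rx, ry, rz], "gripper": gripper}, ...]. A call has 1 to 8 rows; each row is the pose to reach, as a shift and turn from the pose measured when the call began, along the tool's axes at that moment; what a row does not reach only later rows make up. A row lasts 1/8 s, in which the tool goes at most 62.5 mm and 10.7 degrees, less where a joint would pass 70% of its speed; a pose out of reach is approached as far as the arm can. A call with a gripper value outside its range is refused whole. The fingers move at their own pace and stop on an object; the grip force is fixed at half the most. Time passes only in rows, so rows that repeat a pose let the fingers close. It gives the time, the measured TCP pose, the force and the opening at its end, in the units of the state.
- manip.observe(): the state, without advancing time (a new reading comes with each control period).
- manip.read_camera(name): name is "scene" or "top"; returns a dict with "image" (384x512x3 uint8, blue, green, red), "range_z" (384x512 float32, m along the optical axis (not along the pixel's ray), 0 where there is no reading), "K" (3x3 intrinsics, pixels), "cam_to_world" (4x4, takes a point from camera to world coordinates). Camera axes: x right, y down, z forward; pixel columns grow to the right and rows downward; lengths in m; the calibration is good to about 2 mm. A picture is of the moment at which its call begins.
- manip.hand_in(): hands the job in, once; it reports no verdict.
The state is a dict: "time_s": time; "joint_pos": joint angles; "joint_velocities": joint speeds; "joint_efforts": joint torques, N m; "tcp_pos": TCP position; "ee_rot": TCP orientation; "force": force on the tool from outside, world axes, zero at the start; "wrist_torque": the same for the moment, N m; "finger_gap": finger opening in m.
Only numpy, scipy, OpenCV 4.12 (cv2) and the standard library are available. Lean on these libraries where they do the work, as an engineer would, in place of code of your own. Each camera call takes 0.05 s, during which the arm holds its last target.

## Working session

There is one attempt and no reset: what is moved stays moved. The work goes in short steps, Python scripts to look and compute and a tool call to move; the robot and the scene stay as the last step left them, time stands still between calls to the robot, and variables do not carry over. Pictures are saved under pics/ and viewed, and the job is handed in when it is done.

Besides the shell and the picture viewer there is one more tool, called after "Request:" as name(argument=value, ...) on one line, values as JSON. arm_command: Moves the arm, as the interface text tells. Its arguments: {"type":"object","properties":{"rows":{"type":"array"}},"required":["rows"]}

```bash
mkdir -p pics; ls; cat > h.py <<'E'
import numpy as np, cv2
from station import manip
def cam(n):
    return manip.read_camera(n)
def px2w(c,u,v,z=None):
    K=c["K"];T=c["cam_to_world"]
    d=T[:3,:3]@(np.linalg.inv(K)@np.array([u,v,1.0]))
    if z is None:
        r=c["range_z"][int(round(v)),int(round(u))]
        return T[:3,3]+d*r
    s=(z-T[2,3])/d[2]
    return T[:3,3]+d*s
def w2px(c,p):
    T=np.linalg.inv(c["cam_to_world"]); q=c["K"]@(T[:3,:3]@np.asarray(p,float)+T[:3,3]); return q[:2]/q[2]
def st():
    s=manip.observe(); 
    for k in s: print(k,np.round(s[k],4))
E
python3 - <<'E'
from h import *
st()
for n in("top","scene"):
    c=cam(n); print(n,c["K"].round(1).tolist(),c["cam_to_world"].round(3).tolist())
    cv2.imwrite(f"pics/{n}0.png",cv2.resize(c["image"],(800,600),interpolation=cv2.INTER_CUBIC))
E
```

```text
pics
time_s 0.0
joint_pos [ 1.1868  0.3339  0.0399  1.4663 -0.0134  1.3433 -0.0585]
joint_velocities [ 0.0001 -0.0001 -0.      0.0001  0.0016  0.0005 -0.0006]
joint_efforts [ 6.00000e-04 -6.56347e+01  1.33590e+00 -4.03802e+01 -5.97000e-02
  4.47000e-02  1.00000e-04]
tcp_pos [ 0.1825 -0.6234  0.2327]
ee_rot [ 0.5662 -0.5656  0.4244 -0.4235]
force [ 0.0974 -0.7146  0.5167]
wrist_torque [-0.0208  0.0176  0.0211]
finger_gap 0.0873
top [[378.6, 0.0, 260.3], [0.0, 378.6, 193.5], [0.0, 0.0, 1.0]] [[-0.017, -0.993, 0.121, 0.383], [-1.0, 0.019, 0.016, -0.049], [-0.018, -0.12, -0.993, 1.131], [0.0, 0.0, 0.0, 1.0]]
scene [[400.5, 0.0, 249.9], [0.0, 400.5, 194.2], [0.0, 0.0, 1.0]] [[-0.748, 0.396, -0.532, 1.187], [0.663, 0.422, -0.619, 0.721], [-0.021, -0.816, -0.578, 0.809], [0.0, 0.0, 0.0, 1.0]]
```

View pics/top0.png

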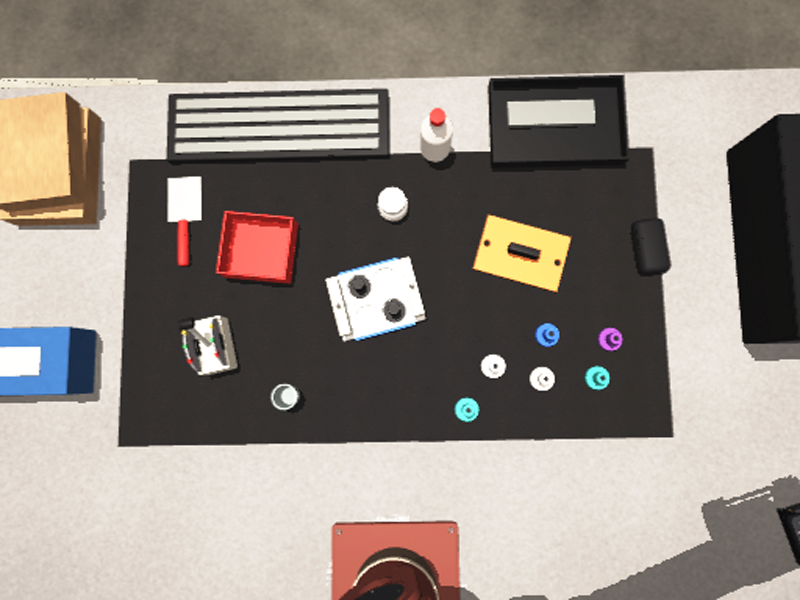

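View pics/scene0.png

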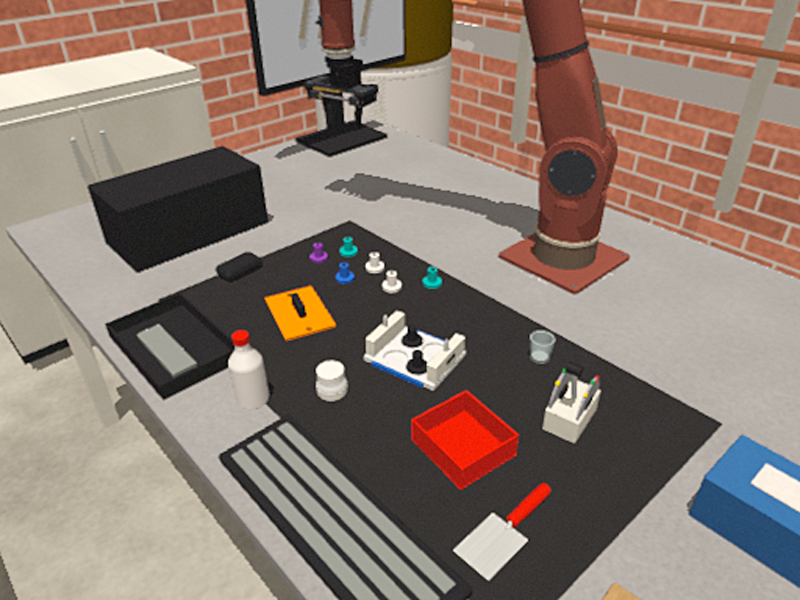

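The top view (800×600) shows two white prints at (493,366) and (542,378), and two black trials in the cradle at (360,287) and (395,309). The shield is at (522,252), the scrap bin at (257,248) and the dimmer at (208,345). The look-alikes are blue (547,334), purple (611,338) and turquoise (597,377) and (467,409). Only the two white ones fit "white print". I'll confirm this in a crop and measure.

```bash
python3 - <<'E'
from h import *
c=cam("top"); s=cam("scene")
np.savez("c0.npz",top=c["image"],s=s["image"])
im=c["image"]
def crop(im,u0,v0,w,h,k): return cv2.resize(im[v0:v0+h,u0:u0+w],None,fx=k,fy=k,interpolation=cv2.INTER_CUBIC)
a=crop(im,285,195,120,80,6.6); cv2.imwrite("pics/prints.png",a[:600,:800])
a=crop(im,105,190,70,60,10); cv2.imwrite("pics/dim.png",cv2.resize(a,(700,600)))
a=crop(im,200,155,80,70,8); cv2.imwrite("pics/cradle.png",a)
a=crop(s["image"],335,225,70,65,9); cv2.imwrite("pics/dims.png",a)
E
```

```text
(no output)
```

View pics/prints.png

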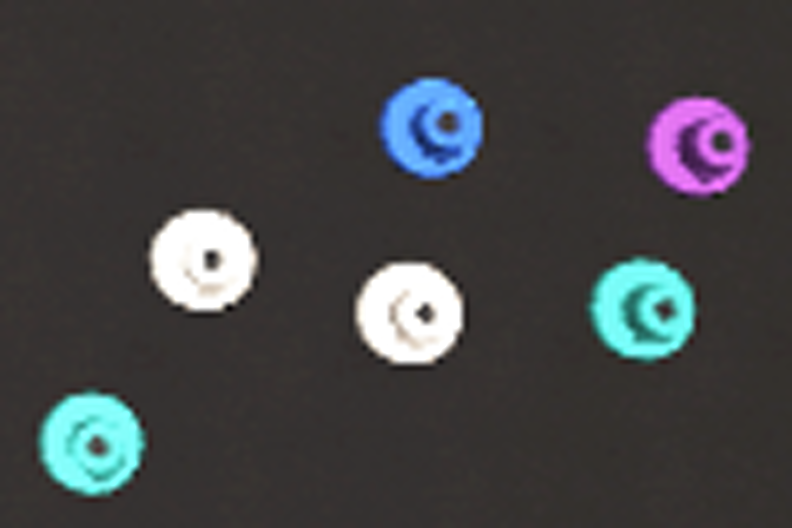

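View pics/dim.png

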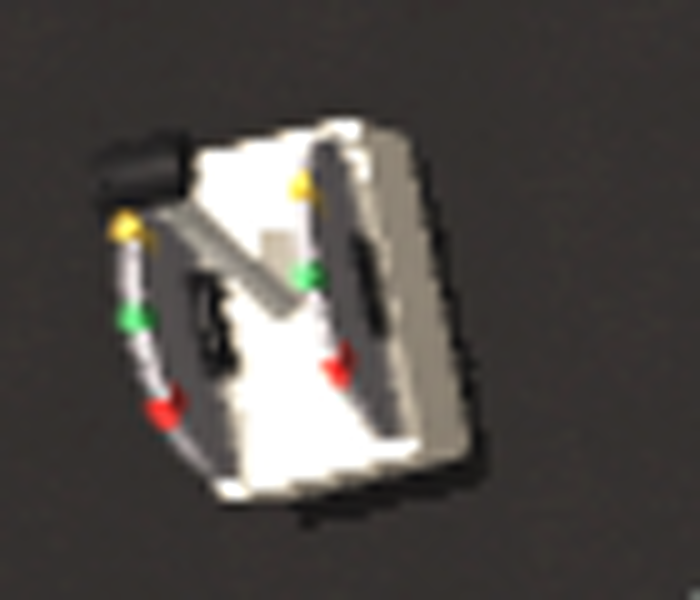

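View pics/cradle.png

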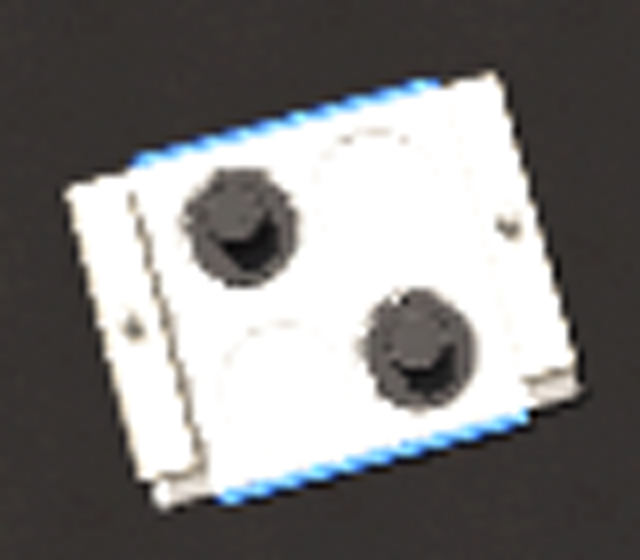

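View pics/dims.png

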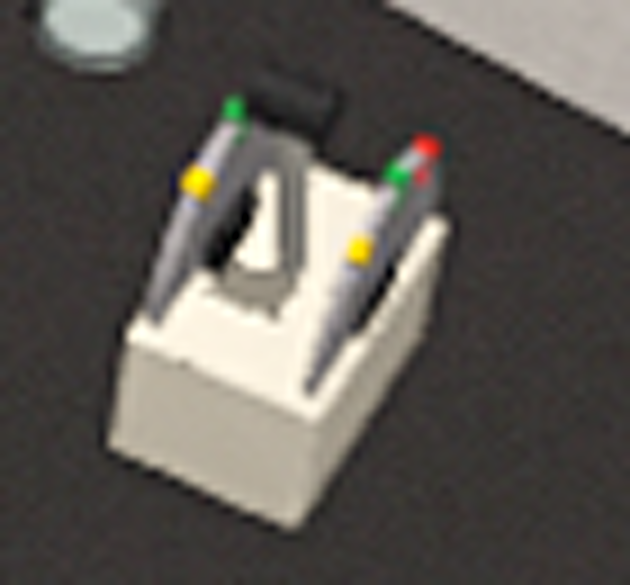

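```bash
cat >> h.py <<'E'
def cloud(c):
    h,w=c["range_z"].shape
    u,v=np.meshgrid(np.arange(w),np.arange(h)); r=c["range_z"]
    p=np.stack([u,v,np.ones_like(u)],-1)@np.linalg.inv(c["K"]).T*r[...,None]
    return p@c["cam_to_world"][:3,:3].T+c["cam_to_world"][:3,3]
def hsv(c): return cv2.cvtColor(c["image"],cv2.COLOR_BGR2HSV).astype(int)
def blobs(m,mina=20):
    n,l,s,ce=cv2.connectedComponentsWithStats(m.astype(np.uint8))
    return [(l==i,s[i],ce[i]) for i in range(1,n) if s[i][4]>=mina]
E
python3 - <<'E'
from h import *
c=cam("top"); H=hsv(c); P=cloud(c); Z=P[...,2]
roi=np.zeros(Z.shape,bool); roi[195:280,280:410]=1
sat,val=H[...,1],H[...,2]
print("prints")
for name,m in(("white",(sat<60)&(val>140)),("col",(sat>90)&(val>90))):
    for b,s,ce in blobs(m&roi):
        (x,y),r=cv2.minEnclosingCircle(np.argwhere(b)[:,::-1].astype(np.float32))
        t=b&(Z>0.034)
        print(name,ce.round(1),s[4],"foot",px2w(c,*ce,z=.008).round(4),"circ",px2w(c,x,y,.005).round(4),"topc",P[t].mean(0).round(4),t.sum(),H[b].mean(0).round())
print("cradle rail tops")
roi=np.zeros(Z.shape,bool); roi[155:225,200:285]=1
m=roi&(Z>.045)&(Z<.058)&(val>150)
for b,s,ce in blobs(m,10):
    r=cv2.minAreaRect(np.array(P[b][:,:2]*1000,np.float32)); print(s,r,P[b][:,:2].mean(0).round(4), px2w(c,*ce,z=.052).round(4),P[b][:,2].mean())
print("trial tops")
m=roi&(val<140)&(sat<60)&(Z>.03)
for b,s,ce in blobs(m,10):
    print(s,ce,P[b].mean(0).round(4),P[b][:,2].min(),P[b][:,2].max())
print("shield")
roi=np.zeros(Z.shape,bool); roi[130:195,295:375]=1
m=roi&(H[...,0]>8)&(H[...,0]<32)&(sat>100)
for b,s,ce in blobs(m,50):
    cnt,_=cv2.findContours(b.astype(np.uint8),cv2.RETR_EXTERNAL,cv2.CHAIN_APPROX_NONE)
    hull=cv2.convexHull(cnt[0])[:,0]; pts=np.array([px2w(c,*q,.008)[:2]*1000 for q in hull],np.float32); print(s,cv2.minAreaRect(pts))
m=roi&(val<90)&(Z>.025)
for b,s,ce in blobs(m,10):
    print(s,ce,P[b].mean(0).round(4),cv2.minAreaRect(np.array(P[b][:,:2]*1000,np.float32)))
print("bin")
roi=np.zeros(Z.shape,bool); roi[130:190,130:200]=1
m=roi&(Z>.044)&(sat>100)
for b,s,ce in blobs(m,20): print(s,cv2.minAreaRect(np.array(P[b][:,:2]*1000,np.float32)))
print("dimmer")
roi=np.zeros(Z.shape,bool); roi[198:245,110:158]=1
m=roi&(Z>.1)
for b,s,ce in blobs(m,5): print(s,ce,P[b].mean(0).round(4),P[b].min(0).round(4),P[b].max(0).round(4))
m=roi&(Z>.044)&(Z<.054)
for b,s,ce in blobs(m,20): print(s,cv2.minAreaRect(np.array(P[b][:,:2]*1000,np.float32)))
for nm,lo,hi in(("y",22,35),("g",45,80),("r",-1,8)):
    m=roi&(H[...,0]>lo)&(H[...,0]<hi)&(sat>120)&(val>60)
    for b,s,ce in blobs(m,2): print(nm,s[4],ce.round(1),P[b].mean(0).round(3))
print("others: mouse, tub, beaker")
for nm,(u0,v0,u1,v1) in dict(tub=(238,115,265,145),beak=(170,242,195,265),mouse=(402,135,432,178),scr=(100,110,135,172)).items():
    roi=np.zeros(Z.shape,bool); roi[v0:v1,u0:u1]=1
    m=roi&(Z>.012); q=P[m]; print(nm,q.mean(0).round(3),q.min(0).round(3),q.max(0).round(3))
E
```

```text
prints
white [315.3 234. ] 187 foot [ 0.3968 -0.191   0.008 ] circ [ 0.3969 -0.1911  0.005 ] topc [ 0.3962 -0.1915  0.0407] 40 [  7.   5. 247.]
white [346.5 242. ] 190 foot [ 0.3719 -0.2811  0.008 ] circ [ 0.3718 -0.2819  0.005 ] topc [ 0.3725 -0.2706  0.0901] 44 [  7.   6. 245.]
col [349.7 213.9] 183 foot [ 0.454  -0.2943  0.008 ] circ [ 0.454  -0.2952  0.005 ] topc [ 0.4502 -0.2834  0.0913] 43 [108. 161. 224.]
col [390.2 216.7] 176 foot [ 0.4435 -0.4127  0.008 ] circ [ 0.4436 -0.4139  0.005 ] topc [ 0.4432 -0.4119  0.0402] 42 [145. 138. 200.]
col [381.8 241.3] 192 foot [ 0.3721 -0.3843  0.008 ] circ [ 0.3729 -0.3858  0.005 ] topc [ 0.3719 -0.3769  0.0619] 51 [ 88. 144. 213.]
col [298.3 261.7] 191 foot [ 0.3171 -0.1386  0.008 ] circ [ 0.317  -0.1389  0.005 ] topc [ 0.3203 -0.1354  0.0906] 44 [ 88. 131. 229.]
cradle rail tops
[256 164  16  38 251] ((545.6514282226562, -40.84560775756836), (108.90859985351562, 20.008663177490234), 14.016849517822266) [ 0.5449 -0.041 ] [ 0.5449 -0.041   0.052 ] 0.052864930563645635
[209 177  16  38 254] ((511.753173828125, 94.90660858154297), (110.2452
[... 1106 characters left out ...]
19 0.3538 0.1016] [0.4427 0.3591 0.105 ]
[125 202  23  38 378] ((444.4381408691406, 331.6463317871094), (100.62520599365234, 58.43703079223633), 11.175257682800293)
y 4 [134.5 208. ] [0.476 0.316 0.095]
y 3 [117.3 212.3] [0.464 0.362 0.096]
g 4 [135.5 217.5] [0.449 0.309 0.105]
g 6 [118.  221.5] [0.44  0.364 0.087]
r 8 [138.5 226.1] [0.425 0.303 0.095]
r 14 [121.  230.5] [0.415 0.359 0.075]
others: mouse, tub, beaker
tub [ 0.7   -0.008  0.058] [ 0.383 -0.049  0.015] [0.732 0.021 1.131]
beak [0.347 0.195 0.047] [ 0.324 -0.049  0.013] [0.383 0.216 1.131]
mouse [ 0.615 -0.491  0.033] [ 0.383 -0.529  0.012] [ 0.67  -0.049  1.131]
scr [0.634 0.381 0.064] [ 0.383 -0.049  0.012] [0.758 0.412 1.131]
```

```bash
cat >> h.py <<'E'
from scipy.spatial.transform import Rotation as R
def pose():
    s=manip.observe(); q=np.array(s["ee_rot"]); return np.array(s["tcp_pos"]),R.from_quat(q[[1,2,3,0]]),s
def goal(*wps):
    """wps: (x,y,z,yawdeg of tool x axis (mod 180), tool y down)"""
    p,r,s=pose(); x=r.as_matrix()[:,0]; cur=np.degrees(np.arctan2(x[1],x[0]))
    print("t",round(s["time_s"],2),"tcp",p.round(4),"yaw",round(cur,2),"j",np.round(s["joint_pos"],2),"gap",round(s["finger_gap"],4),"F",np.round(s["force"],1),"tilt",np.degrees(np.arccos(-r.as_matrix()[2,1])).round(2))
    for w in wps:
        y=w[3]
        while y-cur>90:y-=180
        while y-cur<-90:y+=180
        a=np.radians(y); X=np.array([np.cos(a),np.sin(a),0]);Y=np.array([0,0,-1.]);M=np.c_[X,Y,np.cross(X,Y)]
        rv=(r.inv()*R.from_matrix(M)).as_rotvec()
        print(" off mm",(r.inv().apply(np.array(w[:3])-p)*1000).round(1).tolist(),"ang",rv.round(3).tolist())
# world frame constants
C0=np.array([.528,.0268]); CY=14.07
def cr(x,y):
    a=np.radians(CY); return C0+np.array([np.cos(a)*x-np.sin(a)*y,np.sin(a)*x+np.cos(a)*y])
E
python3 - <<'E'
from h import *
print(R.from_quat(np.array(manip.observe()["ee_rot"])[[1,2,3,0]]).as_matrix().round(3))
goal((.50,-.38,.25,14),(.58,0,.25,14),(.4709,.3375,.22,11))
c=cam("top");P=cloud(c);Z=P[...,2];H=hsv(c);ok=c["range_z"]>0
roi=np.zeros(Z.shape,bool); roi[198:245,110:158]=1
m=roi&ok&(Z>.1)&(H[...,2]<70)
for b,s,ce in blobs(m,5): print(s,ce,P[b].mean(0).round(4),P[b].min(0).round(4),P[b].max(0).round(4),cv2.minAreaRect(np.array(P[b][:,:2]*1000,np.float32)))
roi=np.zeros(Z.shape,bool); roi[130:190,130:200]=1
m=roi&ok&(Z>.044)
for b,s,ce in blobs(m,20): print(s,cv2.minAreaRect(np.array(P[b][:,:2]*1000,np.float32)))
m=roi&ok&(Z<.02)&(H[...,1]>150)
for b,s,ce in blobs(m,20): print("floor",s,cv2.minAreaRect(np.array(P[b][:,:2]*1000,np.float32)))
E
```

```text
[[ 0.281 -0.     0.96 ]
 [-0.96   0.001  0.281]
 [-0.001 -1.    -0.   ]]
t 0.25 tcp [ 0.1825 -0.6236  0.2331] yaw -73.68 j [ 1.19  0.33  0.04  1.47 -0.01  1.34 -0.06] gap 0.087 F [ 0.4 -0.   0.4] tilt 0.04
 off mm [-144.6, -16.8, 373.1] ang [-0.0, -1.53, -0.001]
 off mm [-486.9, -16.5, 556.7] ang [-0.0, -1.53, -0.001]
 off mm [-841.4, 13.7, 546.8] ang [-0.0, -1.478, -0.001]
[114 203  10   8  63] [118.68253968 206.88888889] [0.4746 0.3389 0.1471] [0.4666 0.3276 0.1393] [0.4855 0.3521 0.1512] ((474.802734375, 339.2642822265625), (16.47059440612793, 23.775915145874023), 14.385720252990723)
[139 135  49  44 299] ((629.15478515625, 250.78355407714844), (130.46925354003906, 120.81275939941406), 83.08393096923828)
floor [144 139  42  36 337] ((634.0975952148438, 256.46234130859375), (115.06851959228516, 107.44865417480469), 83.2692642211914)
floor [184 143   7  39  58] ((620.0835571289062, 187.32269287109375), (5.933427810668945, 116.09600067138672), 80.73848724365234)
```

Request:
arm_command(rows=[{"offset":[-18,-2,47],"angular":[0,-0.17,0],"gripper":0.5},{"offset":[-36,-4,93],"angular":[0,-0.34,0],"gripper":0.5},{"offset":[-54,-6,140],"angular":[0,-0.51,0],"gripper":0.5},{"offset":[-72,-8,187],"angular":[0,-0.68,0],"gripper":0.5},{"offset":[-90,-10,233],"angular":[0,-0.85,0],"gripper":0.5},{"offset":[-108,-12,280],"angular":[0,-1.02,0],"gripper":0.5},{"offset":[-126,-14,327],"angular":[0,-1.19,0],"gripper":0.5},{"offset":[-144,-16,373],"angular":[0,-1.36,0],"gripper":0.5}])

```text
time_s: 1.3
tcp_pos: [0.5012, -0.3796, 0.2495]
ee_rot: [0.707, -0.706, -0.028, 0.028]
force: [0.1, -0.5, -0.4]
finger_gap: 0.0436
```

```bash
python3 - <<'E'
from h import *
goal((.58,-.05,.25,14),(.54,.25,.25,11))
E
```

```text
t 1.3 tcp [ 0.5012 -0.3796  0.2495] yaw 4.55 j [ 0.85  0.31 -0.34  1.48  0.1   1.37  0.58] gap 0.0436 F [ 0.1 -0.5 -0.4] tilt 0.02
 off mm [104.7, -0.4, 322.3] ang [-0.0, -0.165, 0.0]
 off mm [88.6, -0.3, 624.5] ang [-0.0, -0.113, 0.0]
```

Request:
arm_command(rows=[{"offset":[17,0,54],"angular":[0,-0.03,0],"gripper":0.5},{"offset":[35,0,108],"angular":[0,-0.06,0],"gripper":0.5},{"offset":[52,0,161],"angular":[0,-0.08,0],"gripper":0.5},{"offset":[70,0,215],"angular":[0,-0.1,0],"gripper":0.5},{"offset":[87,0,269],"angular":[0,-0.11,0],"gripper":0.5},{"offset":[105,0,322],"angular":[0,-0.11,0],"gripper":0.5},{"offset":[102,0,380],"angular":[0,-0.11,0],"gripper":0.5},{"offset":[99,0,440],"angular":[0,-0.11,0],"gripper":0.5}])

```text
time_s: 2.3
tcp_pos: [0.5647, 0.0685, 0.2496]
ee_rot: [0.704, -0.704, -0.067, 0.067]
force: [0.6, -0.1, 0.6]
finger_gap: 0.0435
```

```bash
python3 - <<'E'
from h import *
goal((.474,.338,.22,11),(.474,.338,.137,11))
E
```

```text
t 2.3 tcp [0.5647 0.0685 0.2496] yaw 10.83 j [ 0.34  0.21 -0.62  1.62  0.13  1.35 -0.11] gap 0.0435 F [ 0.6 -0.1  0.6] tilt 0.02
 off mm [-38.4, 29.7, 281.7] ang [-0.0, -0.003, 0.0]
 off mm [-38.4, 112.7, 281.7] ang [-0.0, -0.003, 0.0]
```

Request:
arm_command(rows=[{"offset":[-6,5,47],"angular":[0,0,0],"gripper":0.5},{"offset":[-12,10,94],"angular":[0,0,0],"gripper":0.5},{"offset":[-19,15,141],"angular":[0,0,0],"gripper":0.5},{"offset":[-25,20,188],"angular":[0,0,0],"gripper":0.5},{"offset":[-32,25,235],"angular":[0,0,0],"gripper":0.5},{"offset":[-38,30,282],"angular":[0,0,0],"gripper":0.5},{"offset":[-38,40,282],"angular":[0,0,0],"gripper":0.5},{"offset":[-38,40,282],"angular":[0,0,0],"gripper":0.5}])

```text
time_s: 3.3
tcp_pos: [0.4744, 0.3374, 0.2087]
ee_rot: [-0.704, 0.704, 0.066, -0.067]
force: [0.4, -0.4, 0.1]
finger_gap: 0.0438
```

```bash
python3 - <<'E'
from h import *
goal((.474,.338,.137,11))
c=cam("scene"); cv2.imwrite("pics/d1.png",cv2.resize(c["image"][130:310,270:470],(780,700))[:600])
E
```

```text
t 3.3 tcp [0.4744 0.3374 0.2087] yaw 10.82 j [-0.05  0.3  -0.78  1.64  0.22  1.29 -0.67] gap 0.0438 F [ 0.4 -0.4  0.1] tilt 0.08
 off mm [-0.2, 71.7, 0.7] ang [0.001, -0.003, -0.001]
```

View pics/d1.png

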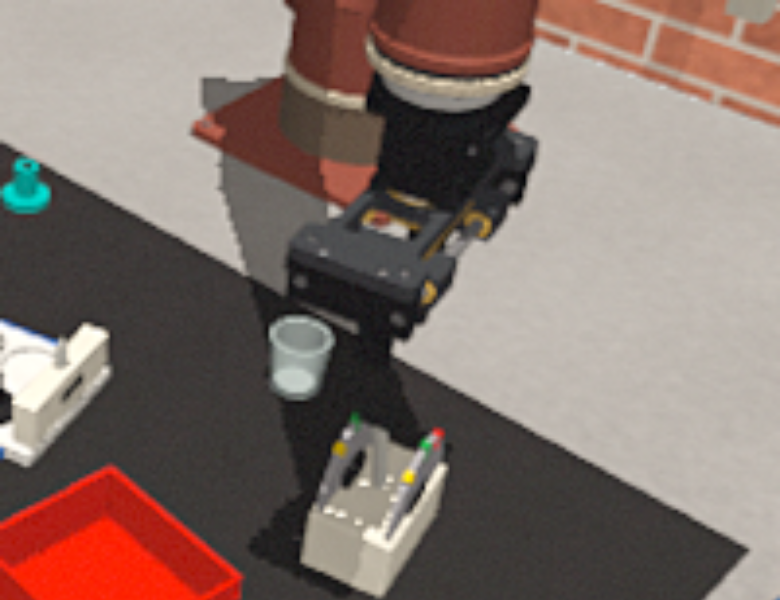

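Request:
arm_command(rows=[{"offset":[0,20,0],"angular":[0,0,0],"gripper":0.5},{"offset":[0,40,0],"angular":[0,0,0],"gripper":0.5},{"offset":[0,58,0],"angular":[0,0,0],"gripper":0.5},{"offset":[0,72,0],"angular":[0,0,0],"gripper":0.5},{"offset":[0,72,0],"angular":[0,0,0],"gripper":0.35},{"offset":[0,72,0],"angular":[0,0,0],"gripper":0.28}])

```text
time_s: 4.1
tcp_pos: [0.4752, 0.3372, 0.1377]
ee_rot: [-0.704, 0.704, 0.066, -0.066]
force: [0.1, -0.5, 0.7]
finger_gap: 0.0307
```

```bash
python3 - <<'E'
from h import *
h=np.array([.4444,.3316]);a=np.radians(11)
W=[]
for th in (.2,0,-.2,-.4,-.5,-.6,-.64):
    q=h+.09*np.sin(th)*np.array([np.cos(a),np.sin(a)]); W.append((q[0],q[1],.055+.09*np.cos(th)-.001,11))
goal(*W)
c=cam("scene"); cv2.imwrite("pics/d2.png",cv2.resize(c["image"][130:310,270:470],(780,700))[:600])
E
```

```text
t 4.1 tcp [0.4752 0.3372 0.1377] yaw 10.75 j [-0.07  0.36 -0.76  1.72  0.27  1.17 -0.71] gap 0.0307 F [ 0.1 -0.5  0.7] tilt 0.02
 off mm [-13.4, -4.5, 0.3] ang [0.0, -0.004, 0.0]
 off mm [-31.3, -6.3, 0.2] ang [0.0, -0.004, 0.0]
 off mm [-49.2, -4.5, 0.1] ang [0.0, -0.004, 0.0]
 off mm [-66.3, 0.8, 0.0] ang [0.0, -0.004, 0.0]
 off mm [-74.4, 4.8, 0.0] ang [0.0, -0.004, 0.0]
 off mm [-82.1, 9.5, -0.0] ang [0.0, -0.004, 0.0]
 off mm [-85.0, 11.5, -0.0] ang [0.0, -0.004, 0.0]
```

View pics/d2.png

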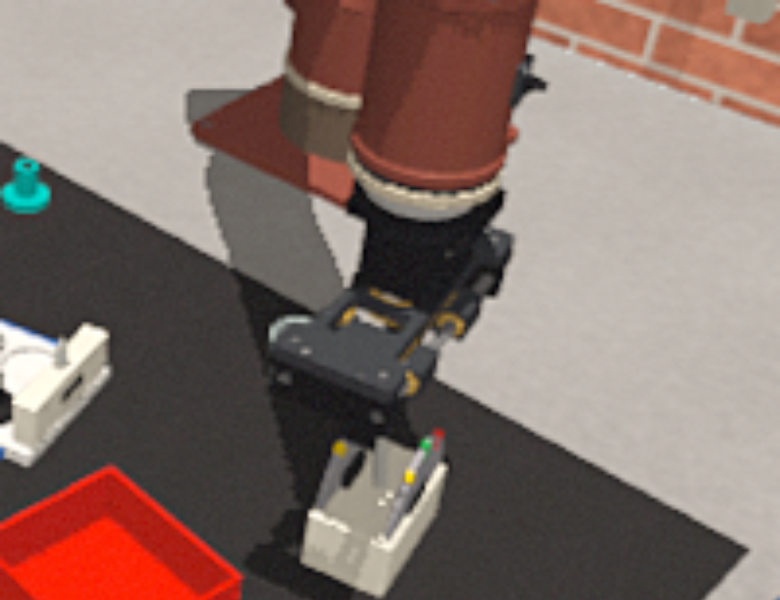

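Request:
arm_command(rows=[{"offset":[0,0,0],"angular":[0,0,0],"gripper":0.25},{"offset":[-13,-4,0],"angular":[0,0,0],"gripper":0.25},{"offset":[-31,-6,0],"angular":[0,0,0],"gripper":0.25},{"offset":[-49,-4,0],"angular":[0,0,0],"gripper":0.25},{"offset":[-66,1,0],"angular":[0,0,0],"gripper":0.25},{"offset":[-75,5,0],"angular":[0,0,0],"gripper":0.25},{"offset":[-82,9,0],"angular":[0,0,0],"gripper":0.25},{"offset":[-84,10,0],"angular":[0,0,0],"gripper":0.25}])

```text
time_s: 5.15
tcp_pos: [0.3955, 0.3224, 0.1298]
ee_rot: [0.705, -0.703, -0.068, 0.063]
force: [8.7, -0.3, 12.5]
finger_gap: 0.0217
```

```bash
python3 - <<'E'
from h import *
goal((.41,.325,.2,11))
c=cam("scene"); cv2.imwrite("pics/d3.png",cv2.resize(c["image"][130:310,270:470],(780,700))[:600])
E
```

```text
t 5.15 tcp [0.3955 0.3224 0.1298] yaw 10.69 j [-0.03  0.21 -0.81  1.9   0.18  1.09 -0.73] gap 0.0217 F [ 8.7 -0.3 12.5] tilt 0.41
 off mm [15.3, -70.1, -0.1] ang [-0.001, -0.005, 0.007]
```

View pics/d3.png

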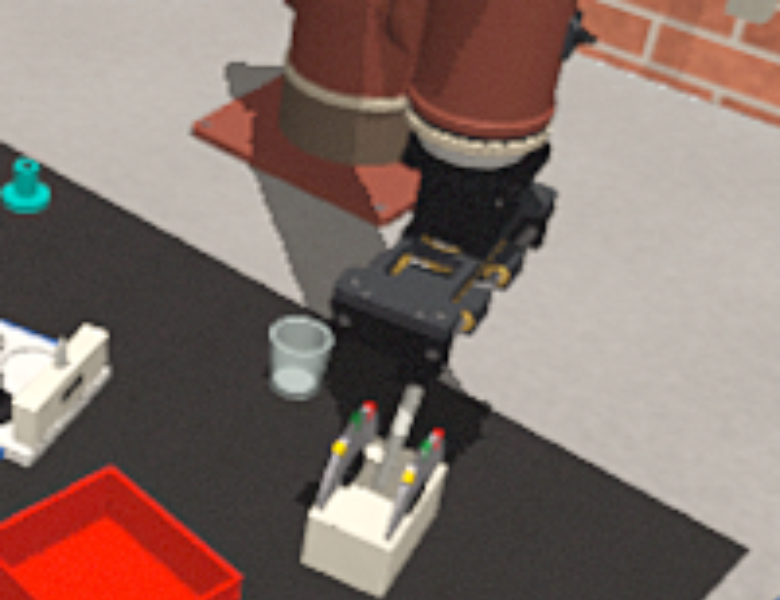

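Request:
arm_command(rows=[{"offset":[0,0,0],"angular":[0,0,0],"gripper":0.25},{"offset":[0,0,0],"angular":[0,0,0],"gripper":0.25},{"offset":[0,0,0],"angular":[0,0,0],"gripper":0.42},{"offset":[0,0,0],"angular":[0,0,0],"gripper":0.42},{"offset":[0,-20,0],"angular":[0,0,0],"gripper":0.42},{"offset":[0,-50,0],"angular":[0,0,0],"gripper":0.42},{"offset":[15,-85,0],"angular":[0,0,0],"gripper":0.42},{"offset":[40,-110,-20],"angular":[0,0,0],"gripper":0.42}])

```text
time_s: 6.2
tcp_pos: [0.4367, 0.3114, 0.2414]
ee_rot: [0.705, -0.703, -0.07, 0.065]
force: [0.3, 0.5, 0.1]
finger_gap: 0.0368
```

```bash
python3 - <<'E'
from h import *
a=cr(-31,-26);print(a)
goal((*cr(31,26),.13,14),(*cr(31,26),.031,14),(*a,.13,14),(.55,.2,.2,14))
c=cam("scene"); cv2.imwrite("pics/d4.png",cv2.resize(c["image"][130:310,270:470],(780,700))[:600])
E
```

```text
[-23.22119658 -32.7295072 ]
t 6.2 tcp [0.4367 0.3114 0.2414] yaw 10.91 j [ 0.02  0.17 -0.8   1.7   0.12  1.32 -0.61] gap 0.0368 F [0.3 0.5 0.1] tilt 0.42
 off mm [29554.1, 367.4, 27371.8] ang [-0.001, -0.054, 0.007]
 off mm [29553.3, 466.4, 27371.6] ang [-0.001, -0.054, 0.007]
 off mm [-29484.1, -145.1, -27965.6] ang [-0.001, -0.054, 0.007]
 off mm [89.8, 41.8, -130.9] ang [-0.001, -0.054, 0.007]
```

View pics/d4.png

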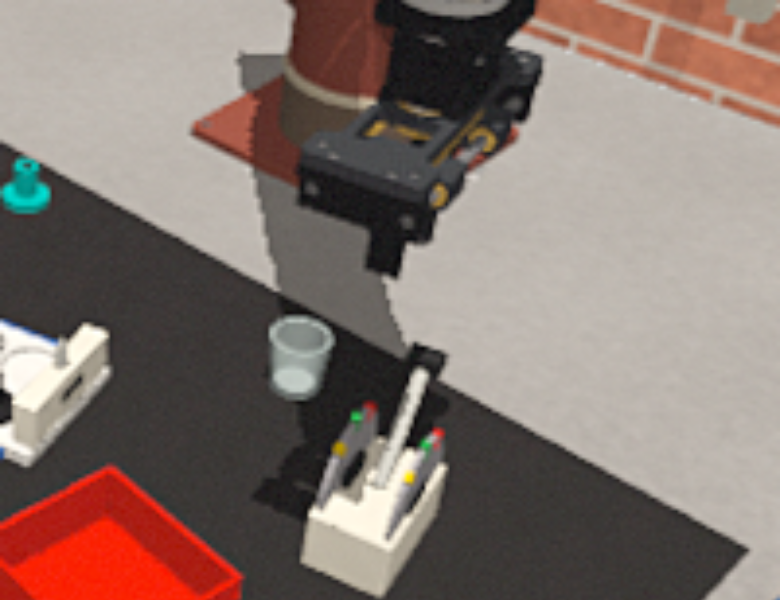

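```bash
sed -i 's/def cr(x,y):/def cr(x,y):\n    x,y=x\/1000,y\/1000/' h.py; python3 - <<'E'
from h import *
a=cr(-31,-26);print(a)
goal((*cr(31,26),.13,CY),(*cr(31,26),.031,CY),(*a,.13,14),(.55,.2,.2,14))
E
```

```text
[ 0.5042508  -0.00595631]
t 6.25 tcp [0.4424 0.308  0.2438] yaw 10.53 j [ 0.03  0.17 -0.79  1.7   0.13  1.32 -0.61] gap 0.0364 F [ 4.7 -2.7  1.6] tilt 0.64
 off mm [60.8, 114.1, -264.4] ang [-0.001, -0.062, 0.011]
 off mm [59.7, 213.1, -264.5] ang [-0.001, -0.062, 0.011]
 off mm [2.2, 113.4, -320.1] ang [-0.001, -0.06, 0.011]
 off mm [85.6, 44.6, -125.9] ang [-0.001, -0.06, 0.011]
```

Request:
arm_command(rows=[{"offset":[10,15,-45],"angular":[0,-0.02,0.003],"gripper":0.42},{"offset":[20,35,-90],"angular":[0,-0.04,0.006],"gripper":0.42},{"offset":[31,55,-135],"angular":[0,-0.06,0.011],"gripper":0.42},{"offset":[41,75,-180],"angular":[0,-0.062,0.011],"gripper":0.42},{"offset":[52,95,-225],"angular":[0,-0.062,0.011],"gripper":0.42},{"offset":[61,114,-264],"angular":[0,-0.062,0.011],"gripper":0.42},{"offset":[61,114,-264],"angular":[0,-0.062,0.011],"gripper":0.42},{"offset":[61,114,-264],"angular":[0,-0.062,0.011],"gripper":0.42}])

```text
time_s: 7.25
tcp_pos: [0.5512, 0.0608, 0.1297]
ee_rot: [0.702, -0.701, -0.086, 0.087]
force: [1.0, 0.2, -0.1]
finger_gap: 0.0363
```

```bash
python3 - <<'E'
from h import *
goal((*cr(31,26),.031,CY))
c=cam("scene"); cv2.imwrite("pics/t1.png",cv2.resize(c["image"][150:290,200:380],(770,600)))
c=cam("top"); cv2.imwrite("pics/t1t.png",cv2.resize(c["image"],(800,600)))
E
```

```text
t 7.25 tcp [0.5512 0.0608 0.1297] yaw 14.11 j [ 0.34  0.28 -0.61  1.8   0.17  1.12 -0.08] gap 0.0363 F [ 1.   0.2 -0.1] tilt 0.13
 off mm [0.3, 98.7, -1.6] ang [-0.002, 0.001, -0.001]
```

View pics/t1.png

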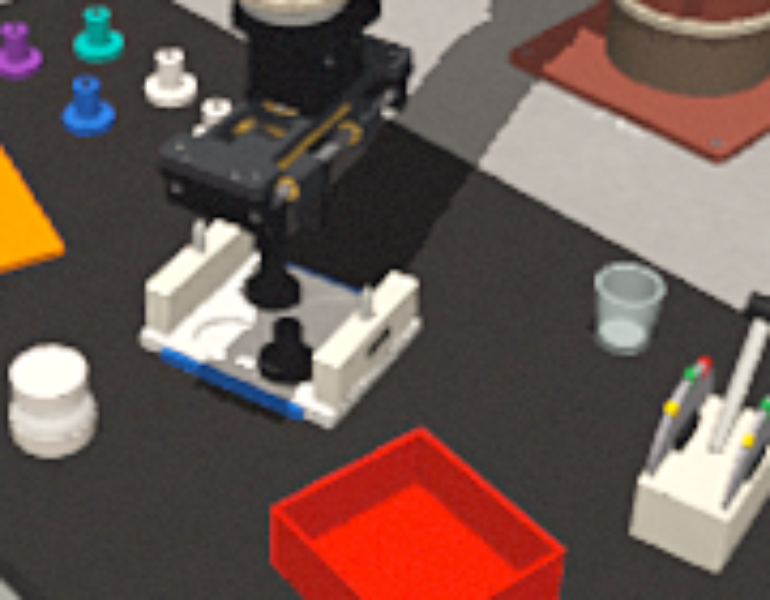

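View pics/t1t.png

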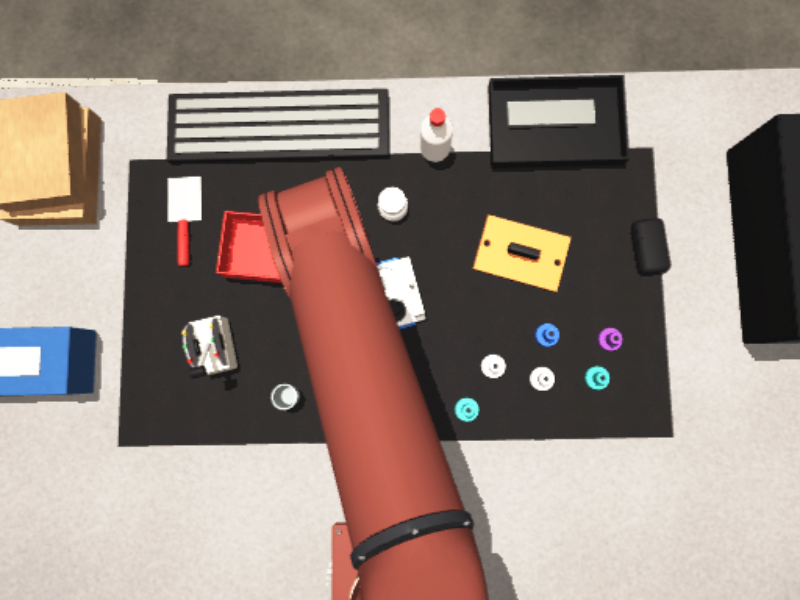

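Request:
arm_command(rows=[{"offset":[0,30,-1],"angular":[0,0,0],"gripper":0.42},{"offset":[0,60,-1.5],"angular":[0,0,0],"gripper":0.42},{"offset":[0,85,-1.5],"angular":[0,0,0],"gripper":0.42},{"offset":[0,98,-1.5],"angular":[0,0,0],"gripper":0.42},{"offset":[0,98,-1.5],"angular":[0,0,0],"gripper":0.42},{"offset":[0,98,-1.5],"angular":[0,0,0],"gripper":0},{"offset":[0,98,-1.5],"angular":[0,0,0],"gripper":0},{"offset":[0,98,-1.5],"angular":[0,0,0],"gripper":0}])

```text
time_s: 8.35
tcp_pos: [0.5526, 0.0603, 0.0334]
ee_rot: [0.702, -0.701, -0.088, 0.087]
force: [-0.3, 0.1, 5.3]
finger_gap: 0.0214
```

```bash
python3 - <<'E'
from h import *
p=pose()[0]
goal((p[0],p[1],.16,CY),(.61,.215,.16,CY),(.61,.215,.07,CY),(.65,.285,.16,CY))
E
```

```text
t 8.35 tcp [0.5526 0.0603 0.0334] yaw 14.19 j [ 0.3   0.4  -0.58  1.88  0.26  0.94 -0.15] gap 0.0214 F [-0.3  0.1  5.3] tilt 0.13
 off mm [0.2, -126.6, 0.1] ang [-0.001, 0.002, 0.002]
 off mm [93.8, -126.3, 136.0] ang [-0.001, 0.002, 0.002]
 off mm [93.7, -36.3, 135.9] ang [-0.001, 0.002, 0.002]
 off mm [149.8, -126.1, 194.1] ang [-0.001, 0.002, 0.002]
```

Request:
arm_command(rows=[{"offset":[0,-25,0],"angular":[0,0,0],"gripper":0},{"offset":[0,-65,0],"angular":[0,0,0],"gripper":0},{"offset":[10,-107,15],"angular":[0,0,0],"gripper":0},{"offset":[40,-107,50],"angular":[0,0,0],"gripper":0},{"offset":[75,-107,95],"angular":[0,0,0],"gripper":0},{"offset":[110,-107,138],"angular":[0,0,0],"gripper":0},{"offset":[110,-107,138],"angular":[0,0,0],"gripper":0}])

```text
time_s: 9.22
tcp_pos: [0.6247, 0.2266, 0.1404]
ee_rot: [0.703, -0.7, -0.09, 0.089]
force: [0.2, -0.8, -0.5]
finger_gap: 0.0211
```

```bash
python3 - <<'E'
from h import *
goal((.6255,.221,.042,CY))
c=cam("scene"); cv2.imwrite("pics/t2.png",cv2.resize(c["image"][150:330,200:400],(780,700))[:600])
E
```

```text
t 9.22 tcp [0.6247 0.2266 0.1404] yaw 14.53 j [ 0.05  0.5  -0.63  1.51  0.3   1.23 -0.37] gap 0.0211 F [ 0.2 -0.8 -0.5] tilt 0.28
 off mm [-0.8, 98.4, -6.1] ang [-0.005, 0.008, 0.002]
```

View pics/t2.png

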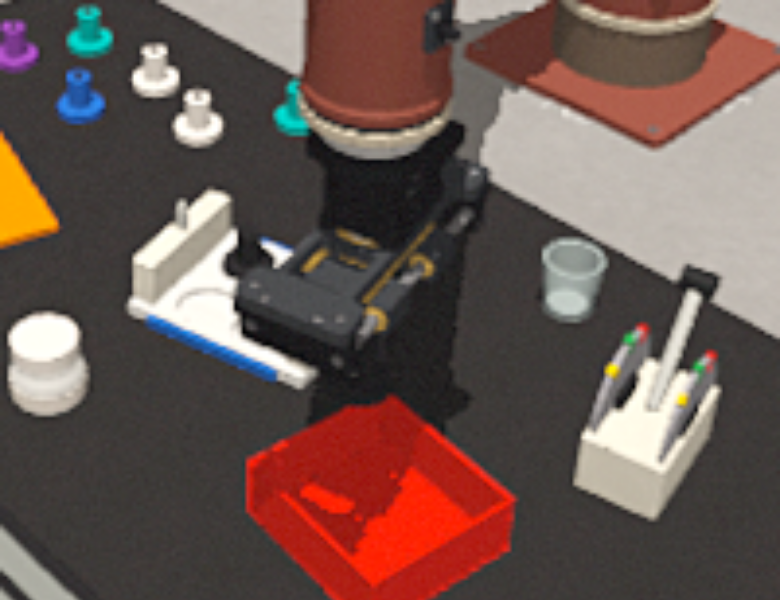

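Request:
arm_command(rows=[{"offset":[0,30,-3],"angular":[0,0,0],"gripper":0},{"offset":[0,65,-5],"angular":[0,0,0],"gripper":0},{"offset":[0,97,-5],"angular":[0,0,0],"gripper":0},{"offset":[0,97,-5],"angular":[0,0,0],"gripper":0},{"offset":[0,97,-5],"angular":[0,0,0],"gripper":0.4},{"offset":[0,97,-5],"angular":[0,0,0],"gripper":0.4},{"offset":[0,50,-5],"angular":[0,0,0],"gripper":0.4},{"offset":[0,10,-5],"angular":[0,0,0],"gripper":0.4}])

```text
time_s: 10.28
tcp_pos: [0.6263, 0.219, 0.133]
ee_rot: [0.703, -0.7, -0.09, 0.088]
force: [-0.1, 0.2, 0.2]
finger_gap: 0.0342
```

```bash
python3 - <<'E'
from h import *
goal((*cr(-31,-26),.13,CY),(*cr(-31,-26),.032,CY))
E
```

```text
t 10.28 tcp [0.6263 0.219  0.133 ] yaw 14.4 j [ 0.06  0.5  -0.63  1.52  0.3   1.21 -0.36] gap 0.0342 F [-0.1  0.2  0.2] tilt 0.23
 off mm [-174.2, 1.9, -187.5] ang [-0.003, 0.006, 0.003]
 off mm [-174.5, 99.9, -187.8] ang [-0.003, 0.006, 0.003]
```

Request:
arm_command(rows=[{"offset":[-35,-5,-37],"angular":[0,0,0],"gripper":0.42},{"offset":[-70,-5,-75],"angular":[0,0,0],"gripper":0.42},{"offset":[-105,-5,-112],"angular":[0,0,0],"gripper":0.42},{"offset":[-140,-5,-150],"angular":[0,0.003,0],"gripper":0.42},{"offset":[-174,0,-187],"angular":[0,0.006,0],"gripper":0.42},{"offset":[-174,0,-187],"angular":[0,0.006,0],"gripper":0.42},{"offset":[-174,0,-187],"angular":[-0.003,0.006,0.003],"gripper":0.42}])

```text
time_s: 11.15
tcp_pos: [0.5051, -0.005, 0.1331]
ee_rot: [-0.701, 0.702, 0.087, -0.086]
force: [0.7, 0.7, 0.1]
finger_gap: 0.0365
```

```bash
python3 - <<'E'
from h import *
goal((*cr(-31,-26),.032,CY))
c=cam("scene"); cv2.imwrite("pics/t3.png",cv2.resize(c["image"][150:330,200:400],(780,700))[:600])
E
```

```text
t 11.15 tcp [ 0.5051 -0.005   0.1331] yaw 14.05 j [ 0.49  0.17 -0.61  1.91  0.11  1.09  0.08] gap 0.0365 F [0.7 0.7 0.1] tilt 0.13
 off mm [-1.3, 101.1, -0.6] ang [0.001, -0.0, 0.002]
```

View pics/t3.png

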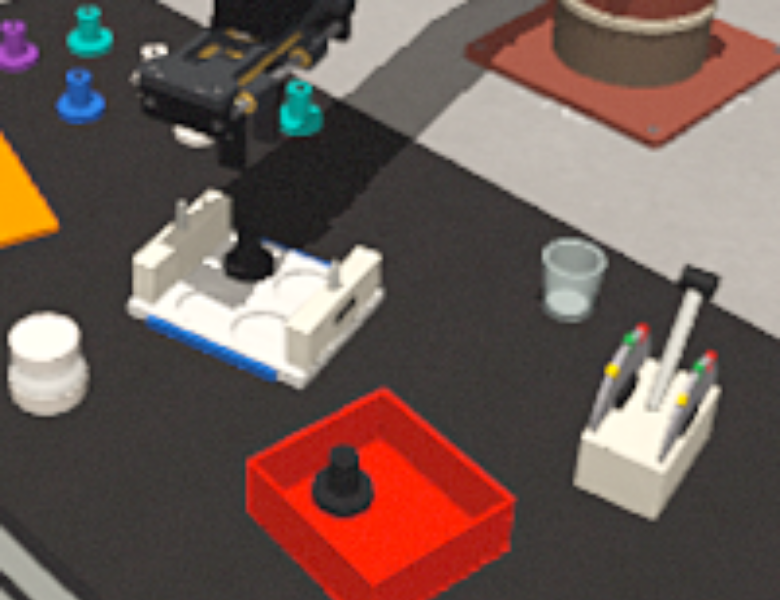

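Trial one stands in the bin (pixel 343,480 in the crop). Next I pick trial two.

Request:
arm_command(rows=[{"offset":[-1,30,-0.5],"angular":[0,0,0],"gripper":0.42},{"offset":[-1,60,-0.5],"angular":[0,0,0],"gripper":0.42},{"offset":[-1,85,-0.5],"angular":[0,0,0],"gripper":0.42},{"offset":[-1,100,-0.5],"angular":[0,0,0],"gripper":0.42},{"offset":[-1,100,-0.5],"angular":[0,0,0],"gripper":0.42},{"offset":[-1,100,-0.5],"angular":[0,0,0],"gripper":0},{"offset":[-1,100,-0.5],"angular":[0,0,0],"gripper":0},{"offset":[-1,100,-0.5],"angular":[0,0,0],"gripper":0}])

```text
time_s: 12.2
tcp_pos: [0.5053, -0.0049, 0.0338]
ee_rot: [-0.701, 0.702, 0.088, -0.086]
force: [0.2, 1.2, 4.4]
finger_gap: 0.0215
```

```bash
python3 - <<'E'
from h import *
goal((.6325,.281,.14,CY))
E
```

```text
t 12.2 tcp [ 0.5053 -0.0049  0.0338] yaw 14.13 j [ 0.45  0.3  -0.59  2.    0.22  0.89 -0.01] gap 0.0215 F [0.2 1.2 4.4] tilt 0.2
 off mm [193.5, -105.9, 246.1] ang [0.001, 0.001, 0.003]
```

Request:
arm_command(rows=[{"offset":[0,-25,0],"angular":[0,0,0],"gripper":0},{"offset":[0,-65,0],"angular":[0,0,0],"gripper":0},{"offset":[10,-107,12],"angular":[0,0,0],"gripper":0},{"offset":[45,-107,57],"angular":[0,0,0],"gripper":0},{"offset":[82,-107,104],"angular":[0,0,0],"gripper":0},{"offset":[120,-107,152],"angular":[0,0,0],"gripper":0},{"offset":[158,-107,200],"angular":[0,0,0],"gripper":0},{"offset":[193,-107,245],"angular":[0,0,0],"gripper":0}])

```text
time_s: 13.2
tcp_pos: [0.633, 0.2814, 0.1411]
ee_rot: [-0.701, 0.702, 0.088, -0.086]
force: [0.7, 0.3, 0.0]
finger_gap: 0.0212
```

```bash
python3 - <<'E'
from h import *
goal((.6325,.281,.042,CY))
E
```

```text
t 13.2 tcp [0.633  0.2814 0.1411] yaw 14.1 j [-0.02  0.56 -0.66  1.43  0.35  1.26 -0.47] gap 0.0212 F [0.7 0.3 0. ] tilt 0.21
 off mm [-1.0, 99.1, -0.1] ang [0.002, 0.0, 0.003]
```

Request:
arm_command(rows=[{"offset":[0,30,0],"angular":[0,0,0],"gripper":0},{"offset":[0,65,0],"angular":[0,0,0],"gripper":0},{"offset":[0,98,0],"angular":[0,0,0],"gripper":0},{"offset":[0,98,0],"angular":[0,0,0],"gripper":0},{"offset":[0,98,0],"angular":[0,0,0],"gripper":0.4},{"offset":[0,98,0],"angular":[0,0,0],"gripper":0.4},{"offset":[0,50,0],"angular":[0,0,0],"gripper":0.4},{"offset":[0,-15,0],"angular":[0,0,0],"gripper":0.4}])

```text
time_s: 14.2
tcp_pos: [0.6325, 0.281, 0.1549]
ee_rot: [-0.701, 0.702, 0.088, -0.086]
force: [0.4, -0.4, 0.1]
finger_gap: 0.0347
```

```bash
python3 - <<'E'
from h import *
goal((.58,0,.16,CY),(.42,-.2,.16,CY))
c=cam("scene"); cv2.imwrite("pics/t4.png",cv2.resize(c["image"],(800,600)))
E
```

```text
t 14.2 tcp [0.6325 0.281  0.1549] yaw 14.09 j [-0.02  0.55 -0.67  1.42  0.35  1.29 -0.47] gap 0.0347 F [ 0.4 -0.4  0.1] tilt 0.16
 off mm [-119.4, -4.9, -259.8] ang [0.002, 0.0, 0.002]
 off mm [-323.3, -5.1, -414.8] ang [0.002, 0.0, 0.002]
```

View pics/t4.png

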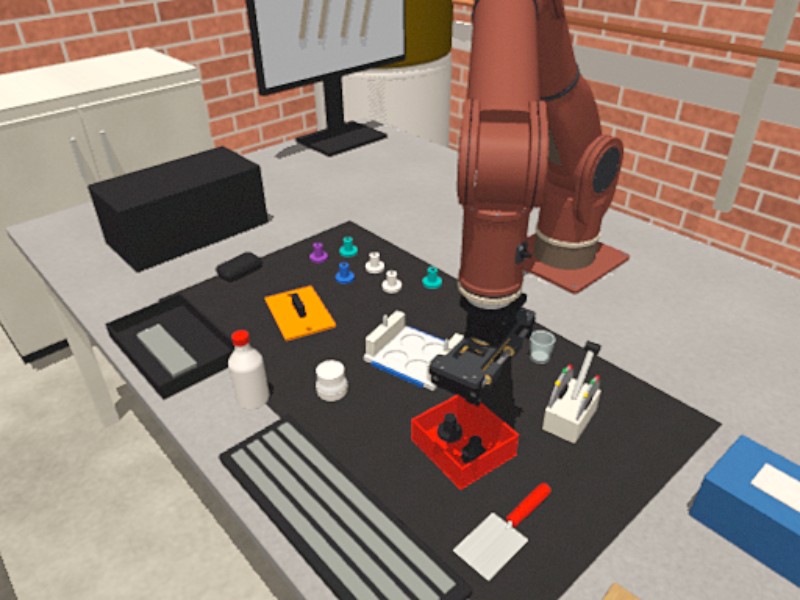

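Request:
arm_command(rows=[{"offset":[-20,-5,-43],"angular":[0,0,0],"gripper":0.42},{"offset":[-40,-5,-87],"angular":[0,0,0],"gripper":0.42},{"offset":[-60,-5,-130],"angular":[0,0,0],"gripper":0.42},{"offset":[-80,-5,-173],"angular":[0,0,0],"gripper":0.42},{"offset":[-100,-5,-217],"angular":[0,0,0],"gripper":0.42},{"offset":[-120,-5,-260],"angular":[0,0,0],"gripper":0.42},{"offset":[-140,-5,-275],"angular":[0,0,0],"gripper":0.42},{"offset":[-155,-5,-285],"angular":[0,0,0],"gripper":0.42}])

```text
time_s: 15.25
tcp_pos: [0.5546, -0.0315, 0.1694]
ee_rot: [0.702, -0.701, -0.092, 0.081]
force: [-0.3, 0.2, 0.1]
finger_gap: 0.0365
```

```bash
cat >> h.py <<'E'
def whites(c):
    H=hsv(c);P=cloud(c);Z=P[...,2];ok=c["range_z"]>0
    roi=np.zeros(Z.shape,bool); roi[150:285,270:420]=1
    for b,s,ce in blobs((H[...,1]<60)&(H[...,2]>140)&roi&(Z<.06),60):
        (x,y),r=cv2.minEnclosingCircle(np.argwhere(b)[:,::-1].astype(np.float32)); t=b&ok&(Z>.034)
        print("white",ce.round(1),s[4],"foot",px2w(c,*ce,z=.008).round(4),"r",round(r,1),"top",P[t].mean(0).round(4),t.sum())
E
python3 - <<'E'
from h import *
c=cam("top"); whites(c); cv2.imwrite("pics/w1.png",cv2.resize(c["image"],(800,600)))
goal((.43,-.17,.15,CY),(.3965,-.191,.13,CY))
E
```

```text
white [315.3 234. ] 186 foot [ 0.3968 -0.191   0.008 ] r 7.9 top [ 0.3962 -0.1916  0.0402] 40
white [346.5 242. ] 190 foot [ 0.3719 -0.2811  0.008 ] r 7.8 top [ 0.3721 -0.2811  0.0405] 42
white [372.2 282.3] 430 foot [ 0.2549 -0.3501  0.008 ] r 51.0 top [nan nan nan] 0
t 15.3 tcp [ 0.5535 -0.0329  0.1692] yaw 14.0 j [ 0.54  0.23 -0.64  1.77  0.15  1.17  0.1 ] gap 0.0365 F [-0.6 -2.  -0.4] tilt 0.85
 off mm [-153.2, 17.0, -103.2] ang [0.001, -0.001, 0.015]
 off mm [-191.1, 36.4, -115.4] ang [0.001, -0.001, 0.015]h.py:51: RuntimeWarning: Mean of empty slice.
  print("white",ce.round(1),s[4],"foot",px2w(c,*ce,z=.008).round(4),"r",round(r,1),"top",P[t].mean(0).round(4),t.sum())
  ret = um.true_divide(
```

View pics/w1.png

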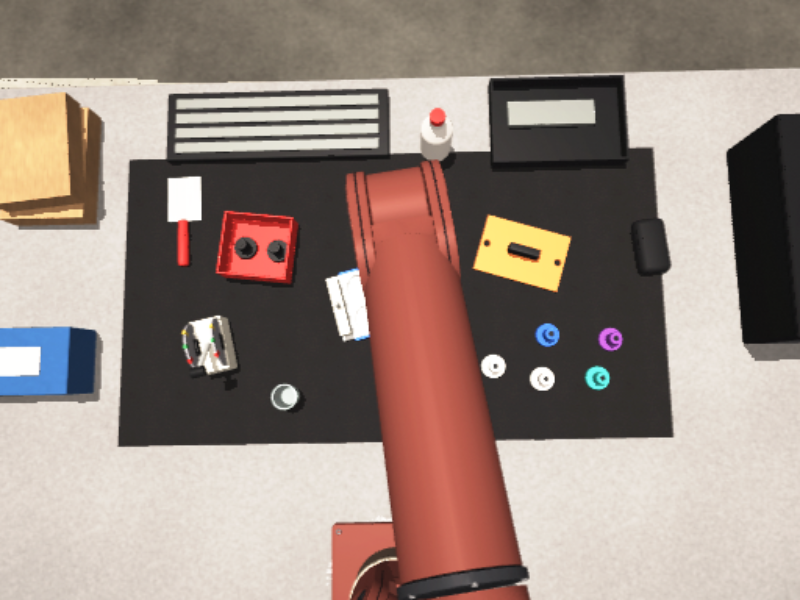

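Request:
arm_command(rows=[{"offset":[-38,5,-23],"angular":[0,0,0.005],"gripper":0.42},{"offset":[-76,12,-46],"angular":[0,0,0.01],"gripper":0.42},{"offset":[-114,20,-69],"angular":[0,0,0.015],"gripper":0.42},{"offset":[-152,28,-92],"angular":[0,0,0.015],"gripper":0.42},{"offset":[-191,36,-115],"angular":[0,0,0.015],"gripper":0.42},{"offset":[-191,36,-115],"angular":[0,0,0.015],"gripper":0.42},{"offset":[-191,36,-115],"angular":[0,0,0.015],"gripper":0.42},{"offset":[-191,36,-115],"angular":[0,0,0.015],"gripper":0.42}])

```text
time_s: 16.3
tcp_pos: [0.3978, -0.1894, 0.1308]
ee_rot: [-0.701, 0.702, 0.087, -0.087]
force: [0.4, 0.3, -0.0]
finger_gap: 0.0363
```

```bash
python3 - <<'E'
from h import *
goal((.3965,-.191,.026,CY))
c=cam("scene"); cv2.imwrite("pics/w2.png",cv2.resize(c["image"][110:290,170:370],(780,700))[:600])
E
```

```text
t 16.3 tcp [ 0.3978 -0.1894  0.1308] yaw 14.14 j [ 0.85  0.02 -0.5   2.06  0.01  1.07  0.59] gap 0.0363 F [ 0.4  0.3 -0. ] tilt 0.08
 off mm [-1.7, 104.8, -1.1] ang [0.001, 0.001, 0.001]
```

View pics/w2.png

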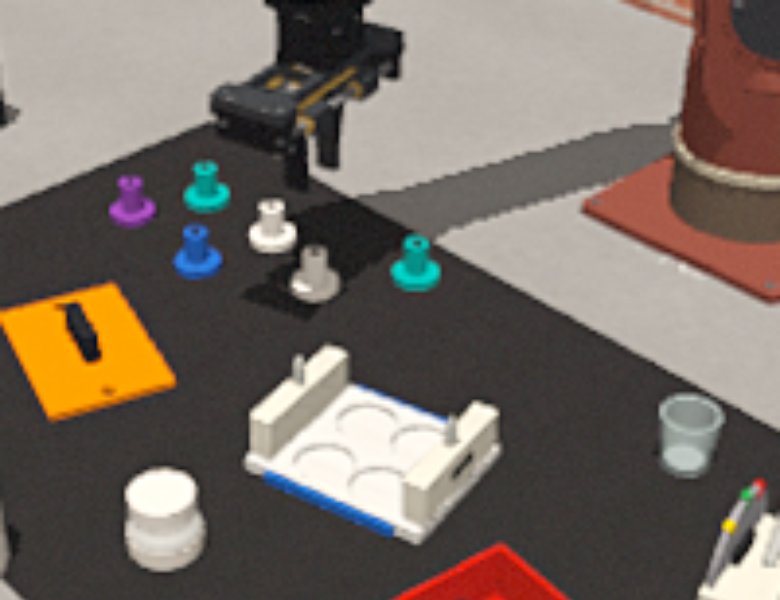

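Request:
arm_command(rows=[{"offset":[-1.5,30,-1],"angular":[0,0,0],"gripper":0.42},{"offset":[-1.5,60,-1],"angular":[0,0,0],"gripper":0.42},{"offset":[-1.5,88,-1],"angular":[0,0,0],"gripper":0.42},{"offset":[-1.5,104,-1],"angular":[0,0,0],"gripper":0.42},{"offset":[-1.5,104,-1],"angular":[0,0,0],"gripper":0.42},{"offset":[-1.5,104,-1],"angular":[0,0,0],"gripper":0},{"offset":[-1.5,104,-1],"angular":[0,0,0],"gripper":0},{"offset":[-1.5,104,-1],"angular":[0,0,0],"gripper":0}])

```text
time_s: 17.35
tcp_pos: [0.3971, -0.1913, 0.0276]
ee_rot: [-0.701, 0.702, 0.088, -0.086]
force: [-0.2, 1.4, 5.0]
finger_gap: 0.0213
```

```bash
python3 - <<'E'
from h import *
p=pose()[0]; q=cr(31,26)
goal((p[0],p[1],.14,CY),(*cr(-31,26),.14,CY),(*cr(31,26),.14,CY),(*cr(31,-26),.14,CY))
E
```

```text
t 17.35 tcp [ 0.3971 -0.1913  0.0276] yaw 14.12 j [ 0.82  0.18 -0.5   2.15  0.11  0.84  0.5 ] gap 0.0213 F [-0.2  1.4  5. ] tilt 0.16
 off mm [0.2, -112.4, -0.3] ang [0.002, 0.001, 0.002]
 off mm [149.4, -112.6, 205.4] ang [0.002, 0.001, 0.002]
 off mm [211.4, -112.5, 205.3] ang [0.002, 0.001, 0.002]
 off mm [211.3, -112.4, 153.3] ang [0.002, 0.001, 0.002]
```

Request:
arm_command(rows=[{"offset":[0,-25,0],"angular":[0,0,0],"gripper":0},{"offset":[0,-65,0],"angular":[0,0,0],"gripper":0},{"offset":[15,-112,10],"angular":[0,0,0],"gripper":0},{"offset":[60,-112,40],"angular":[0,0,0],"gripper":0},{"offset":[110,-112,75],"angular":[0,0,0],"gripper":0},{"offset":[160,-112,115],"angular":[0,0,0],"gripper":0},{"offset":[211,-112,153],"angular":[0,0,0],"gripper":0},{"offset":[211,-112,153],"angular":[0,0,0],"gripper":0}])

```text
time_s: 18.35
tcp_pos: [0.5658, 0.0141, 0.1397]
ee_rot: [0.702, -0.701, -0.09, 0.088]
force: [-0.5, -1.1, -0.5]
finger_gap: 0.0212
```

```bash
python3 - <<'E'
from h import *
goal((*cr(31,-26),.06,CY),(*cr(31,-26),.0345,CY))
c=cam("scene"); cv2.imwrite("pics/w3.png",cv2.resize(c["image"][130:290,200:380],(780,693))[:600])
E
```

```text
t 18.35 tcp [0.5658 0.0141 0.1397] yaw 14.49 j [ 0.49  0.31 -0.69  1.76  0.21  1.14 -0.02] gap 0.0212 F [-0.5 -1.1 -0.5] tilt 0.19
 off mm [-2.9, 79.7, -4.6] ang [-0.001, 0.007, 0.003]
 off mm [-2.9, 105.2, -4.6] ang [-0.001, 0.007, 0.003]
```

View pics/w3.png

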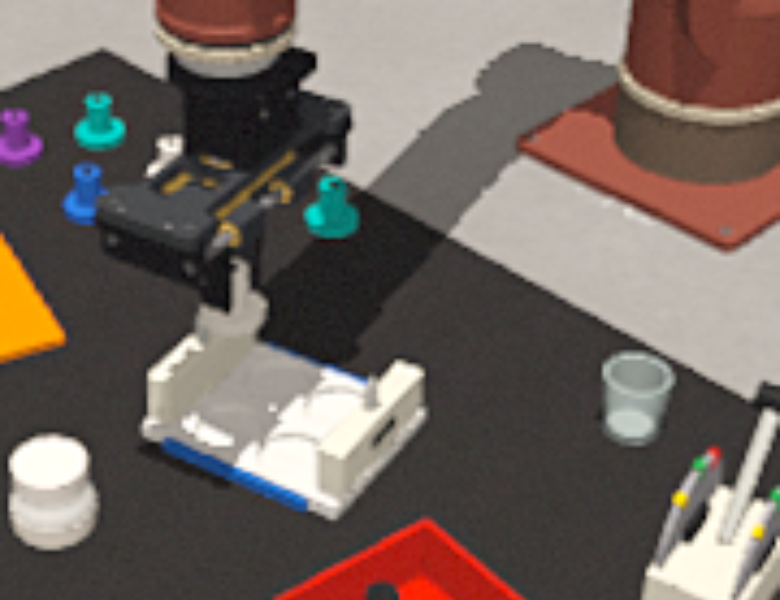

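Request:
arm_command(rows=[{"offset":[-3,20,-4.5],"angular":[0,0.007,0.003],"gripper":0},{"offset":[-3,45,-4.5],"angular":[0,0.007,0.003],"gripper":0},{"offset":[-3,70,-4.5],"angular":[0,0.007,0.003],"gripper":0},{"offset":[-3,88,-4.5],"angular":[0,0.007,0.003],"gripper":0},{"offset":[-3,88,-4.5],"angular":[0,0.007,0.003],"gripper":0}])

```text
time_s: 19.02
tcp_pos: [0.5616, 0.0053, 0.0498]
ee_rot: [-0.702, 0.702, 0.084, -0.087]
force: [0.4, -0.1, -1.0]
finger_gap: 0.0211
```

```bash
python3 - <<'E'
from h import *
goal((*cr(31,-26),.034,CY))
E
```

```text
t 19.02 tcp [0.5616 0.0053 0.0498] yaw 13.88 j [ 0.46  0.41 -0.65  1.85  0.29  0.99 -0.08] gap 0.0211 F [ 0.4 -0.1 -1. ] tilt 0.24
 off mm [3.7, 15.7, 3.1] ang [0.0, -0.003, -0.004]
```

Request:
arm_command(rows=[{"offset":[1.8,0,1.5],"angular":[0,0,0],"gripper":0},{"offset":[1.8,0,1.5],"angular":[0,0,0],"gripper":0},{"offset":[1.8,0,1.5],"angular":[0,0,0],"gripper":0}])

```text
time_s: 19.4
tcp_pos: [0.5635, 0.0072, 0.0504]
ee_rot: [-0.702, 0.702, 0.084, -0.087]
force: [0.5, 0.1, -0.9]
finger_gap: 0.0212
```

```bash
python3 - <<'E'
from h import *
goal((*cr(31,-26),.034,CY))
E
```

```text
t 19.4 tcp [0.5635 0.0072 0.0504] yaw 13.88 j [ 0.45  0.41 -0.65  1.84  0.3   0.99 -0.08] gap 0.0212 F [ 0.5  0.1 -0.9] tilt 0.19
 off mm [1.4, 16.4, 1.7] ang [0.001, -0.003, -0.003]
```

Request:
arm_command(rows=[{"offset":[1.4,0,1.7],"angular":[0,0,0],"gripper":0},{"offset":[1.4,4,1.7],"angular":[0,0,0],"gripper":0},{"offset":[1.4,8,1.7],"angular":[0,0,0],"gripper":0},{"offset":[1.4,12,1.7],"angular":[0,0,0],"gripper":0},{"offset":[1.4,15.5,1.7],"angular":[0,0,0],"gripper":0},{"offset":[1.4,15.5,1.7],"angular":[0,0,0],"gripper":0}])

```text
time_s: 20.15
tcp_pos: [0.5642, 0.0092, 0.0345]
ee_rot: [-0.702, 0.702, 0.084, -0.087]
force: [-0.3, -0.6, -0.3]
finger_gap: 0.0207
```

```bash
python3 - <<'E'
from h import *
goal((*cr(31,-26),.034,CY))
c=cam("scene"); cv2.imwrite("pics/w4.png",cv2.resize(c["image"][170:270,220:350],(780,600)))
E
```

```text
t 20.15 tcp [0.5642 0.0092 0.0345] yaw 13.88 j [ 0.44  0.43 -0.65  1.85  0.31  0.96 -0.1 ] gap 0.0207 F [-0.3 -0.6 -0.3] tilt 0.21
 off mm [0.2, 0.5, -0.1] ang [0.0, -0.003, -0.004]
```

View pics/w4.png

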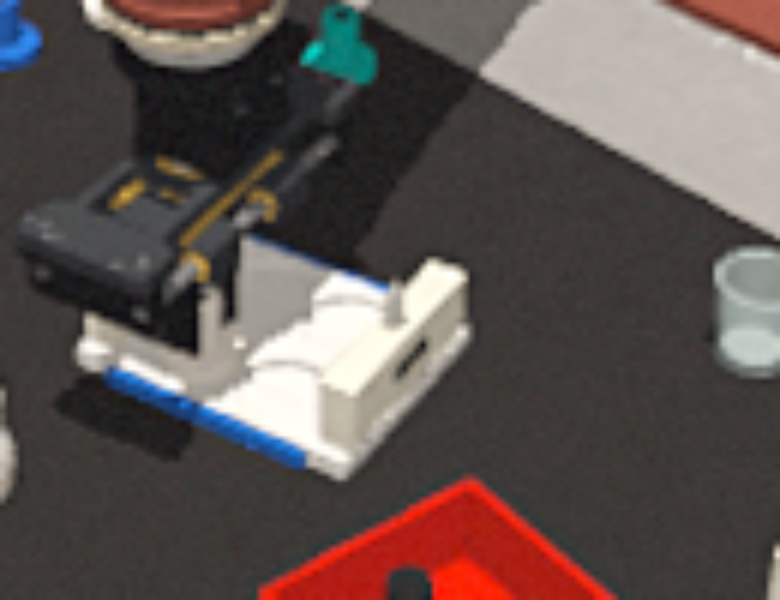

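Request:
arm_command(rows=[{"offset":[0,0.5,0],"angular":[0,0,0],"gripper":0.3},{"offset":[0,0.5,0],"angular":[0,0,0],"gripper":0.42},{"offset":[0,0,0],"angular":[0,0,0],"gripper":0.42},{"offset":[0,-25,0],"angular":[0,0,0],"gripper":0.42},{"offset":[0,-60,0],"angular":[0,0,0],"gripper":0.42},{"offset":[0,-95,0],"angular":[0,0,0],"gripper":0.42},{"offset":[-20,-100,-20],"angular":[0,0,0],"gripper":0.42},{"offset":[-60,-100,-60],"angular":[0,0,0],"gripper":0.42}])

```text
time_s: 21.2
tcp_pos: [0.5216, -0.0621, 0.136]
ee_rot: [-0.702, 0.702, 0.087, -0.087]
force: [0.4, -1.1, -0.4]
finger_gap: 0.0367
```

```bash
python3 - <<'E'
from h import *
c=cam("top"); whites(c)
goal((.372,-.281,.12,CY))
c=cam("scene"); cv2.imwrite("pics/w5.png",cv2.resize(c["image"][110:290,170:370],(780,700))[:600])
E
```

```text
white [346.5 242. ] 187 foot [ 0.3719 -0.2812  0.008 ] r 7.8 top [ 0.372  -0.2812  0.0402] 42
white [375.6 282.3] 402 foot [ 0.2549 -0.36    0.008 ] r 46.5 top [nan nan nan] 0
t 21.25 tcp [ 0.517  -0.0711  0.1348] yaw 13.61 j [ 0.65  0.22 -0.66  1.87  0.15  1.11  0.16] gap 0.0366 F [-1.3 -6.3 -1.8] tilt 0.42
 off mm [-190.3, 16.6, -169.8] ang [0.003, -0.008, -0.007]h.py:51: RuntimeWarning: Mean of empty slice.
  print("white",ce.round(1),s[4],"foot",px2w(c,*ce,z=.008).round(4),"r",round(r,1),"top",P[t].mean(0).round(4),t.sum())
  ret = um.true_divide(
```

View pics/w5.png

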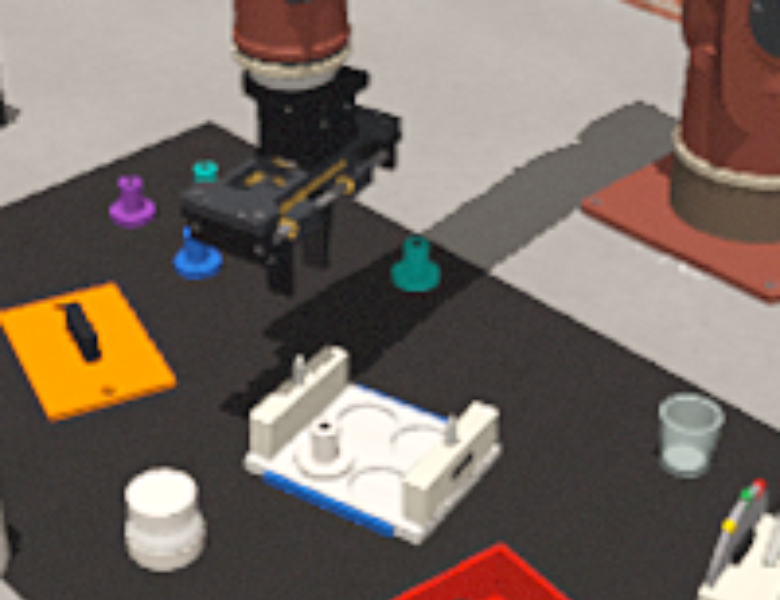

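Print one sits in the pocket at crop pixel (322,450). Print two is still at (0.372,-0.281), so I go there.

Request:
arm_command(rows=[{"offset":[-38,0,-34],"angular":[0,0,0],"gripper":0.42},{"offset":[-76,0,-68],"angular":[0,-0.004,-0.003],"gripper":0.42},{"offset":[-114,5,-102],"angular":[0,-0.008,-0.007],"gripper":0.42},{"offset":[-152,10,-136],"angular":[0,-0.008,-0.007],"gripper":0.42},{"offset":[-190,16,-170],"angular":[0,-0.008,-0.007],"gripper":0.42},{"offset":[-190,16,-170],"angular":[0,-0.008,-0.007],"gripper":0.42},{"offset":[-190,16,-170],"angular":[0,-0.008,-0.007],"gripper":0.42},{"offset":[-190,16,-170],"angular":[0,-0.008,-0.007],"gripper":0.42}])

```text
time_s: 22.3
tcp_pos: [0.3741, -0.2779, 0.1206]
ee_rot: [-0.701, 0.703, 0.087, -0.086]
force: [0.3, 0.1, 0.3]
finger_gap: 0.0366
```

```bash
python3 - <<'E'
from h import *
goal((.372,-.281,.026,CY))
E
```

```text
t 22.3 tcp [ 0.3741 -0.2779  0.1206] yaw 14.07 j [ 1.01  0.08 -0.48  2.02  0.05  1.05  0.75] gap 0.0366 F [0.3 0.1 0.3] tilt 0.2
 off mm [-3.0, 94.6, -2.2] ang [0.003, 0.0, 0.001]
```

Request:
arm_command(rows=[{"offset":[-2.5,25,-2.2],"angular":[0,0,0],"gripper":0.42},{"offset":[-2.5,52,-2.2],"angular":[0.002,0,0],"gripper":0.42},{"offset":[-2.5,80,-2.2],"angular":[0.003,0,0],"gripper":0.42},{"offset":[-2.5,94,-2.2],"angular":[0.003,0,0],"gripper":0.42},{"offset":[-2.5,94,-2.2],"angular":[0.003,0,0],"gripper":0.42},{"offset":[-2.5,94,-2.2],"angular":[0.003,0,0],"gripper":0},{"offset":[-2.5,94,-2.2],"angular":[0.003,0,0],"gripper":0},{"offset":[-2.5,94,-2.2],"angular":[0.003,0,0],"gripper":0}])

```text
time_s: 23.3
tcp_pos: [0.373, -0.2813, 0.0275]
ee_rot: [-0.701, 0.702, 0.087, -0.086]
force: [0.4, 1.1, 5.3]
finger_gap: 0.0209
```

```bash
python3 - <<'E'
from h import *
goal((*cr(-31,26),.14,CY),(*cr(-31,-26),.14,CY))
E
```

```text
t 23.3 tcp [ 0.373  -0.2813  0.0275] yaw 14.07 j [ 0.98  0.22 -0.47  2.1   0.13  0.85  0.68] gap 0.0209 F [0.4 1.1 5.3] tilt 0.16
 off mm [194.5, -112.5, 287.0] ang [0.002, 0.0, 0.002]
 off mm [194.5, -112.5, 235.0] ang [0.002, 0.0, 0.002]
```

Request:
arm_command(rows=[{"offset":[0,-25,0],"angular":[0,0,0],"gripper":0},{"offset":[0,-65,0],"angular":[0,0,0],"gripper":0},{"offset":[15,-110,10],"angular":[0,0,0],"gripper":0},{"offset":[55,-112,45],"angular":[0,0,0],"gripper":0},{"offset":[95,-112,85],"angular":[0,0,0],"gripper":0},{"offset":[135,-112,125],"angular":[0,0,0],"gripper":0},{"offset":[165,-112,165],"angular":[0,0,0],"gripper":0},{"offset":[185,-112,210],"angular":[0,0,0],"gripper":0}])

```text
time_s: 24.3
tcp_pos: [0.5019, -0.0309, 0.1399]
ee_rot: [-0.701, 0.702, 0.088, -0.085]
force: [0.2, -0.9, 0.4]
finger_gap: 0.0211
```

```bash
python3 - <<'E'
from h import *
goal((*cr(-31,26),.14,CY))
E
```

```text
t 24.3 tcp [ 0.5019 -0.0309  0.1399] yaw 14.06 j [ 0.64  0.17 -0.72  1.91  0.13  1.11  0.11] gap 0.0211 F [ 0.2 -0.9  0.4] tilt 0.2
 off mm [8.3, -0.2, 75.7] ang [0.002, -0.0, 0.003]
```

Request:
arm_command(rows=[{"offset":[4,0,35],"angular":[0,0,0],"gripper":0},{"offset":[7,0,60],"angular":[0,0,0],"gripper":0},{"offset":[8,0,73],"angular":[0,0,0],"gripper":0},{"offset":[8,10,75],"angular":[0,0,0.003],"gripper":0},{"offset":[8,35,75],"angular":[0,0,0.003],"gripper":0},{"offset":[8,65,75],"angular":[0,0,0.003],"gripper":0},{"offset":[8,86,75],"angular":[0,0,0.003],"gripper":0},{"offset":[8,86,75],"angular":[0,0,0.003],"gripper":0}])

```text
time_s: 25.3
tcp_pos: [0.4904, 0.0423, 0.0519]
ee_rot: [-0.701, 0.702, 0.085, -0.087]
force: [0.1, 0.8, 0.3]
finger_gap: 0.0213
```

Request:
arm_command(rows=[{"offset":[0,0,0],"angular":[0,0,0],"gripper":0},{"offset":[0,0,0],"angular":[0,0,0],"gripper":0}])

```text
time_s: 25.55
tcp_pos: [0.4909, 0.0419, 0.0525]
ee_rot: [-0.701, 0.702, 0.085, -0.087]
force: [-0.2, -0.0, -1.0]
finger_gap: 0.0213
```

```bash
python3 - <<'E'
from h import *
goal((*cr(-31,26),.034,CY))
E
```

```text
t 25.55 tcp [0.4909 0.0419 0.0525] yaw 13.93 j [ 0.5   0.29 -0.75  2.01  0.24  0.94 -0.13] gap 0.0213 F [-0.2 -0.  -1. ] tilt 0.17
 off mm [1.4, 18.5, 2.4] ang [0.001, -0.002, -0.003]
```

Request:
arm_command(rows=[{"offset":[1.3,0,2.3],"angular":[0,0,0],"gripper":0},{"offset":[1.3,2,2.3],"angular":[0,0,0],"gripper":0},{"offset":[1.3,6,2.3],"angular":[0,0,0],"gripper":0},{"offset":[1.3,10,2.3],"angular":[0,0,0],"gripper":0},{"offset":[1.3,14,2.3],"angular":[0,0,0],"gripper":0},{"offset":[1.3,18,2.3],"angular":[0,0,0],"gripper":0},{"offset":[1.3,18,2.3],"angular":[0,0,0],"gripper":0}])

```text
time_s: 26.42
tcp_pos: [0.4914, 0.0444, 0.0342]
ee_rot: [-0.701, 0.702, 0.085, -0.087]
force: [-0.5, -0.0, -0.4]
finger_gap: 0.0213
```

```bash
python3 - <<'E'
from h import *
goal((*cr(-31,26),.034,CY))
E
```

```text
t 26.43 tcp [0.4914 0.0444 0.0342] yaw 13.93 j [ 0.48  0.32 -0.74  2.02  0.27  0.91 -0.16] gap 0.0213 F [-0.5 -0.  -0.4] tilt 0.19
 off mm [0.2, 0.2, 0.0] ang [0.001, -0.002, -0.003]
```

Position is correct, so I release and retreat toward the shield side.

Request:
arm_command(rows=[{"offset":[0,0.5,0],"angular":[0,0,0],"gripper":0.3},{"offset":[0,0.5,0],"angular":[0,0,0],"gripper":0.42},{"offset":[0,0,0],"angular":[0,0,0],"gripper":0.42},{"offset":[0,-30,0],"angular":[0,0,0],"gripper":0.42},{"offset":[0,-80,0],"angular":[0,0,0],"gripper":0.42},{"offset":[0,-120,0],"angular":[0,0,0],"gripper":0.42},{"offset":[10,-130,-45],"angular":[0,0,0],"gripper":0.42},{"offset":[25,-130,-95],"angular":[0,0.1,0],"gripper":0.42}])

```text
time_s: 27.42
tcp_pos: [0.5402, -0.0423, 0.1661]
ee_rot: [-0.704, 0.706, 0.051, -0.05]
force: [0.5, 0.2, 0.5]
finger_gap: 0.0366
```

```bash
cat >> h.py <<'E'
def shield(c):
    H=hsv(c);P=cloud(c);Z=P[...,2];ok=c["range_z"]>0
    m=ok&(H[...,0]>8)&(H[...,0]<32)&(H[...,1]>100)&(Z<.08)&(P[...,0]>.35)&(P[...,0]<.8)&(P[...,1]<.15)&(P[...,1]>-.45)
    for b,s,ce in blobs(m,300):
        hull=cv2.convexHull(np.argwhere(b)[:,::-1].astype(np.float32))[:,0]
        z=np.median(P[b][:,2]); pts=np.array([px2w(c,*q,z)[:2]*1000 for q in hull],np.float32); r=cv2.minAreaRect(pts); print("shield",s,np.round(r[0],1),np.round(r[1],1),round(r[2],1),"z",z)
        k=cv2.dilate(cv2.fillConvexPoly(np.zeros(Z.shape,np.uint8),hull.astype(np.int32),1),np.ones((3,3)))>0
        f=k&ok&(Z>z+.02)&(H[...,2]<90)
        if f.sum()>20: r=cv2.minAreaRect(np.array(P[f][:,:2]*1000,np.float32)); print("fin",f.sum(),np.round(r[0],1),np.round(r[1],1),round(r[2],1),P[f].mean(0).round(4))
        h=k&(Z<z+.01)&(H[...,2]<120)
        for bb,ss,cc in blobs(h,3):print(" hole?",ss[4],cc.round(1),px2w(c,*cc,z).round(4))
E
python3 - <<'E'
from h import *
c=cam("top"); whites(c); shield(c)
cv2.imwrite("pics/s1.png",cv2.resize(c["image"],(800,600)))
goal((.612,-.2527,.2,-17.3))
c=cam("scene"); cv2.imwrite("pics/w6.png",cv2.resize(c["image"][110:290,170:370],(780,700))[:600])
E
```

```text
white [373.6 282.3] 418 foot [ 0.2549 -0.3543  0.008 ] r 49.0 top [nan nan nan] 0
shield [ 302  137   64   50 1939] [ 612.4 -253. ] [168.6 113.7] 73.0 z 0.008710053516202132
fin 108 [ 611.6 -252.5] [56.8 14.6] 73.3 [ 0.6111 -0.2521  0.0377]
 hole? 335 [332.9 162.5] [ 0.6094 -0.251   0.0087]
 hole? 7 [311.  155.3] [ 0.6328 -0.186   0.0087]
 hole? 3 [332. 163.] [ 0.6079 -0.2482  0.0087]
 hole? 3 [336. 164.] [ 0.6046 -0.26    0.0087]
 hole? 8 [356.1 167.9] [ 0.5915 -0.3196  0.0087]
t 27.48 tcp [ 0.5423 -0.0506  0.1648] yaw 7.35 j [ 0.63  0.24 -0.7   1.78  0.17  1.18  0.  ] gap 0.0366 F [ 0.6 -7.7  0.7] tilt 0.29
 off mm [43.3, -34.1, -209.5] ang [0.005, 0.43, 0.001]h.py:51: RuntimeWarning: Mean of empty slice.
  print("white",ce.round(1),s[4],"foot",px2w(c,*ce,z=.008).round(4),"r",round(r,1),"top",P[t].mean(0).round(4),t.sum())
  ret = um.true_divide(
```

View pics/w6.png

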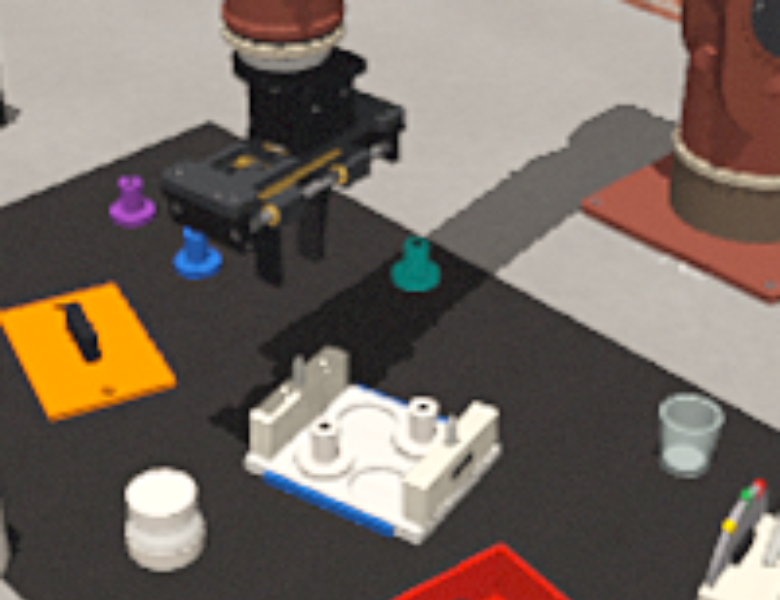

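View pics/s1.png

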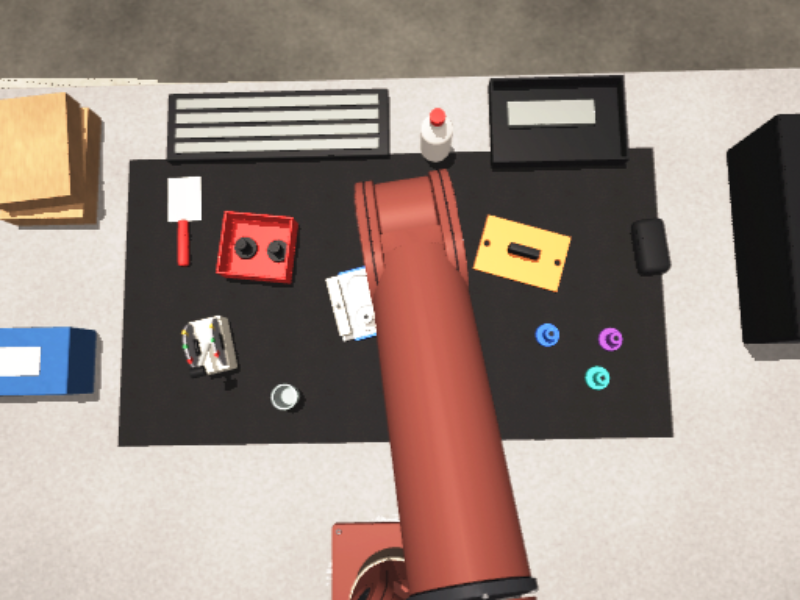

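Request:
arm_command(rows=[{"offset":[8,-5,-42],"angular":[0,0.1,0],"gripper":0.45},{"offset":[17,0,-84],"angular":[0,0.2,0],"gripper":0.45},{"offset":[26,10,-126],"angular":[0,0.3,0],"gripper":0.45},{"offset":[35,25,-168],"angular":[0,0.38,0],"gripper":0.45},{"offset":[43,45,-209],"angular":[0,0.43,0],"gripper":0.45},{"offset":[43,55,-209],"angular":[0,0.43,0],"gripper":0.45},{"offset":[43,55,-209],"angular":[0,0.43,0],"gripper":0.45},{"offset":[43,55,-209],"angular":[0,0.43,0],"gripper":0.45}])

```text
time_s: 28.52
tcp_pos: [0.6113, -0.2477, 0.1105]
ee_rot: [-0.698, 0.701, -0.104, 0.104]
force: [-1.1, -0.4, -0.1]
finger_gap: 0.039
```

```bash
python3 - <<'E'
from h import *
goal((.6123,-.2528,.023,-17.2))
c=cam("scene"); cv2.imwrite("pics/s2.png",cv2.resize(c["image"][110:290,130:330],(780,700))[:600])
E
```

```text
t 28.52 tcp [ 0.6113 -0.2477  0.1105] yaw -16.88 j [ 0.7   0.49 -0.51  1.56  0.26  1.16 -0.16] gap 0.039 F [-1.1 -0.4 -0.1] tilt 0.18
 off mm [2.4, 87.5, -4.3] ang [0.003, 0.006, -0.0]
```

View pics/s2.png

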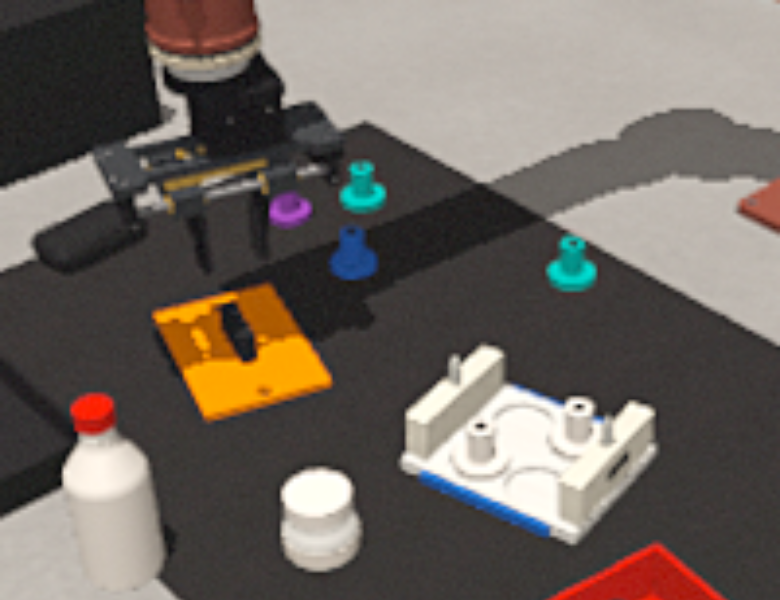

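Request:
arm_command(rows=[{"offset":[2,25,-4],"angular":[0.003,0.006,0],"gripper":0.45},{"offset":[2,50,-4],"angular":[0.003,0.006,0],"gripper":0.45},{"offset":[2,75,-4],"angular":[0.003,0.006,0],"gripper":0.45},{"offset":[2,87,-4],"angular":[0.003,0.006,0],"gripper":0.45},{"offset":[2,87,-4],"angular":[0.003,0.006,0],"gripper":0.45},{"offset":[2,87,-4],"angular":[0.003,0.006,0],"gripper":0.45}])

```text
time_s: 29.32
tcp_pos: [0.613, -0.2526, 0.0251]
ee_rot: [-0.699, 0.699, -0.105, 0.107]
force: [-0.3, -0.3, -0.9]
finger_gap: 0.0393
```

```bash
python3 - <<'E'
from h import *
goal((.6123,-.2528,.023,-17.2))
c=cam("scene"); P=cloud(c); H=hsv(c); cv2.imwrite("pics/s3.png",cv2.resize(c["image"][170:270,220:350],(780,600),interpolation=cv2.INTER_CUBIC))
# pins: predicted pixel and depth check
for y in(-70,70):
    q=cr(0,y)
    for z in(.052,.076): print(y,z,w2px(c,[*q,z]).round(1))
E
```

```text
t 29.32 tcp [ 0.613  -0.2526  0.0251] yaw -17.22 j [ 0.68  0.58 -0.48  1.61  0.3   1.02 -0.19] gap 0.0393 F [-0.3 -0.3 -0.9] tilt 0.12
 off mm [-0.6, 2.1, -0.4] ang [0.0, -0.0, 0.002]
-70 0.052 [246.9 207.6]
-70 0.076 [246.7 201.4]
70 0.052 [285.8 223.2]
70 0.076 [286.1 216.8]
```

View pics/s3.png

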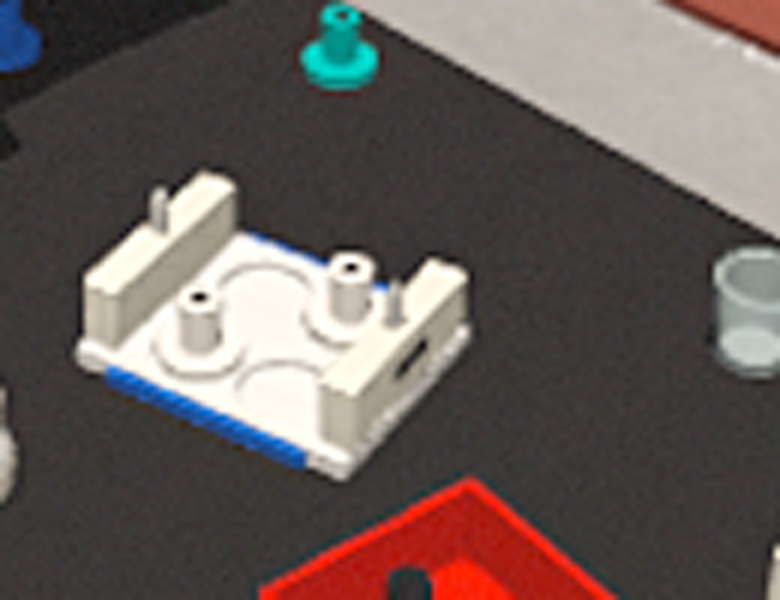

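Request:
arm_command(rows=[{"offset":[-0.5,1.5,-0.4],"angular":[0,0,0],"gripper":0.45},{"offset":[-0.5,1.5,-0.4],"angular":[0,0,0],"gripper":0.3},{"offset":[-0.5,1.5,-0.4],"angular":[0,0,0],"gripper":0},{"offset":[-0.5,1.5,-0.4],"angular":[0,0,0],"gripper":0},{"offset":[-0.5,1.5,-0.4],"angular":[0,0,0],"gripper":0},{"offset":[-0.5,1.5,-0.4],"angular":[0,0,0],"gripper":0}])

```text
time_s: 30.12
tcp_pos: [0.6124, -0.253, 0.0236]
ee_rot: [-0.699, 0.699, -0.105, 0.107]
force: [-0.6, 0.5, 0.2]
finger_gap: 0.0158
```

```bash
python3 - <<'E'
from h import *
goal((.6123,-.2528,.15,-17.2),(.60,-.12,.17,0),(*C0,.15,CY))
E
```

```text
t 30.12 tcp [ 0.6124 -0.253   0.0236] yaw -17.22 j [ 0.68  0.58 -0.48  1.62  0.31  1.02 -0.19] gap 0.0158 F [-0.6  0.5  0.2] tilt 0.13
 off mm [0.1, -126.4, 0.1] ang [0.001, -0.0, 0.002]
 off mm [-50.9, -146.6, 123.3] ang [0.001, -0.301, 0.002]
 off mm [-163.2, -126.9, 242.2] ang [0.001, -0.546, 0.002]
```

Request:
arm_command(rows=[{"offset":[0,-10,0],"angular":[0,0,0],"gripper":0},{"offset":[0,-30,0],"angular":[0,0,0],"gripper":0},{"offset":[0,-60,0],"angular":[0,0,0],"gripper":0},{"offset":[0,-90,0],"angular":[0,0,0],"gripper":0},{"offset":[0,-115,0],"angular":[0,0,0],"gripper":0},{"offset":[0,-130,0],"angular":[0,0,0],"gripper":0},{"offset":[0,-130,0],"angular":[0,0,0],"gripper":0}])

```text
time_s: 31.0
tcp_pos: [0.6128, -0.253, 0.1553]
ee_rot: [-0.699, 0.7, -0.104, 0.107]
force: [-0.4, -0.1, -2.5]
finger_gap: 0.0157
```

```bash
python3 - <<'E'
from h import *
goal((.60,-.12,.17,0),(*C0,.15,CY))
c=cam("scene"); cv2.imwrite("pics/s4.png",cv2.resize(c["image"][110:290,130:330],(780,700))[:600])
E
```

```text
t 31.0 tcp [ 0.6128 -0.253   0.1553] yaw -17.22 j [ 0.71  0.46 -0.52  1.51  0.23  1.23 -0.14] gap 0.0157 F [-0.4 -0.1 -2.5] tilt 0.27
 off mm [-51.5, -15.1, 123.2] ang [0.002, -0.301, 0.005]
 off mm [-163.9, 4.3, 242.1] ang [0.002, -0.546, 0.004]
```

View pics/s4.png

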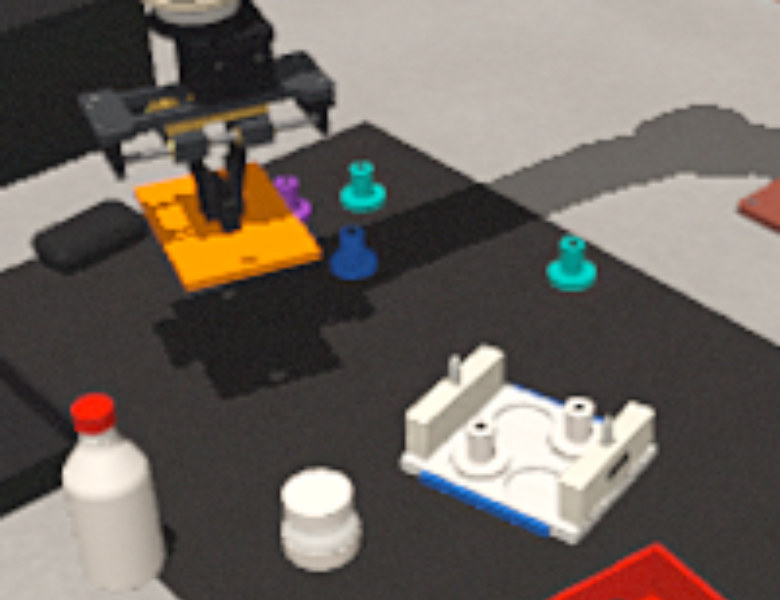

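Request:
arm_command(rows=[{"offset":[-15,-5,30],"angular":[0,-0.07,0],"gripper":0},{"offset":[-38,-8,64],"angular":[0,-0.15,0],"gripper":0},{"offset":[-62,-8,98],"angular":[0,-0.23,0],"gripper":0},{"offset":[-86,-8,132],"angular":[0,-0.31,0],"gripper":0},{"offset":[-110,-8,166],"angular":[0,-0.39,0],"gripper":0},{"offset":[-134,-8,200],"angular":[0,-0.46,0.002],"gripper":0},{"offset":[-152,-5,226],"angular":[0.002,-0.52,0.004],"gripper":0},{"offset":[-163,0,241],"angular":[0.002,-0.546,0.004],"gripper":0}])

```text
time_s: 32.05
tcp_pos: [0.5273, 0.0274, 0.1529]
ee_rot: [0.702, -0.701, -0.087, 0.088]
force: [0.1, -0.4, -1.3]
finger_gap: 0.0159
```

Request:
arm_command(rows=[{"offset":[0,0,0],"angular":[0,0,0],"gripper":0},{"offset":[0,0,0],"angular":[0,0,0],"gripper":0},{"offset":[0,0,0],"angular":[0,0,0],"gripper":0}])

```text
time_s: 32.42
tcp_pos: [0.5278, 0.026, 0.1528]
ee_rot: [0.702, -0.701, -0.086, 0.087]
force: [-0.1, 0.1, -1.2]
finger_gap: 0.016
```

```bash
python3 - <<'E'
from h import *
goal((*C0,.11,CY),(*C0,.075,CY))
c=cam("scene"); cv2.imwrite("pics/s5.png",cv2.resize(c["image"][140:270,200:370],(780,600),interpolation=cv2.INTER_CUBIC))
E
```

```text
t 32.42 tcp [0.5278 0.026  0.1528] yaw 14.1 j [ 0.55  0.23 -0.77  1.83  0.17  1.15 -0.03] gap 0.016 F [-0.1  0.1 -1.2] tilt 0.09
 off mm [0.5, 42.8, 0.7] ang [-0.001, 0.001, -0.001]
 off mm [0.5, 77.8, 0.6] ang [-0.001, 0.001, -0.001]
```

View pics/s5.png

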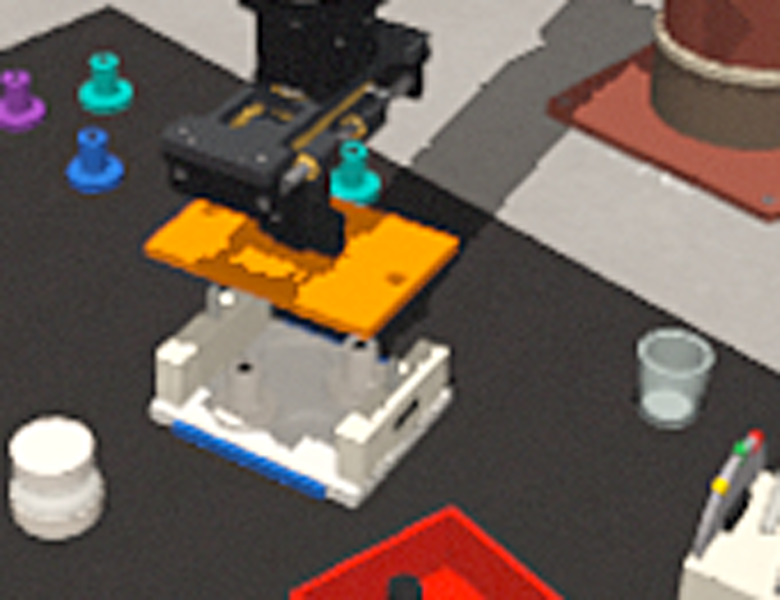

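```bash
python3 - <<'E'
from h import *
c=cam("scene"); p=pose()[0]; H=hsv(c); z=p[2]-.0236+.008
org=((H[...,0]>5)&(H[...,0]<32)&(H[...,1]>100))
for y in(-70,70):
    w=[*cr(0,y),z]; e=w2px(c,w); u,v=e.round().astype(int)
    sub=H[v-8:v+9,u-8:u+9,2]; 
    print(y,"expected",e.round(1)); print(sub)
E
```

```text
-70 expected [246.2 185. ]
[[ 79  81  49  26  29  31  31  26  29  30  43  50  50  52  53  55  48]
 [ 77  94  61  28  29  23  32  31  29  28  25  25  26  40  48  52  52]
 [ 20  23  33  22  29  24  28  25  32  29  31  25  30  28  23  27  36]
 [ 25  27  23  27  34  30  28  29  27  32  28  26  29  28  29  27  17]
 [ 34  29  27  26  26  26  24  31  25  22  32  24  31  29  30  31  26]
 [ 57  57  41  42  30  27  31  35  30  30  25  28  28  24  33  27  33]
 [ 66  64  61  64 149 211 193 102  36  32  30  35  30  24  27  27  27]
 [ 60  57  65 183 255 255 255 193 148 128  86  36  29  29  27  27  19]
 [ 55 105 199 255 255 255 214 188 218 220 222 203 124  51  34  27  30]
 [ 99 221 255 255 255 255 236 205 237 255 255 255 246 224 207 134  31]
 [218 255 255 255 255 255 255 255 255 255 255 255 255 255 255 231 122]
 [255 255 255 255 255 255 255 255 255 255 255 255 255 255 255 243 183]
 [255 255 255 255 255 255 255 255 255 255 255 255 255 227 158 170 180]
 [255 255 255 255 255 255 255 255 255 255 255 255 227 162 168 174 176]
 [255 255 255 255 255 255 255 255 255 255 255 240 158 170 174 173 175]
 [255 25
[... 668 characters left out ...]
255 255 255 242 231 229 235 255 255 255 255 245 185 129  39]
 [255 255 255 255 255 221 185 181 192 230 255 255 248 186 116  31  35]
 [255 255 255 255 255 255 223 199 236 255 255 247 189 129  34  32  36]
 [255 255 255 255 255 255 255 255 255 255 245 184 126  33  37  37  55]
 [255 255 255 255 255 255 255 255 255 247 184 117  34  35  24  51  62]
 [255 255 255 255 255 255 255 255 248 190 129  36  38  33  39  60  62]
 [255 255 255 255 255 255 255 245 186 125  34  33  37  33  53  66  64]
 [255 255 255 255 255 255 244 183 126  29  36  34  33  23  59  65  62]
 [255 255 255 255 255 248 185 118  35  33  27  38  36  33  48  65  66]
 [255 255 255 255 244 185 126  37  31  33  33  29  34  37  53  64  64]]
```

```bash
cat >> h.py <<'E'
def scene_plate(c,z):
    H=hsv(c); P=cloud(c)
    m=((H[...,0]>5)&(H[...,0]<32)&(H[...,1]>100)&(c["range_z"]>0)&(abs(P[...,2]-z)<.006)&(P[...,0]>.4)&(P[...,0]<.66)&(P[...,1]>-.1)&(P[...,1]<.15))
    bs=sorted(blobs(m,50),key=lambda b:-b[1][4])
    q=P[m]; r=cv2.minAreaRect(np.array(q[:,:2]*1000,np.float32)); print("plate",m.sum(),np.round(r[0],1),np.round(r[1],1),round(r[2],2),"z",np.median(q[:,2]).round(4))
    A=np.c_[q[:,:2],np.ones(len(q))]; co=np.linalg.lstsq(A,q[:,2],rcond=None)[0]; print("slope",co[:2].round(4))
def scene_rails(c):
    H=hsv(c); P=cloud(c)
    m=(c["range_z"]>0)&(abs(P[...,2]-.0525)<.004)&(H[...,1]<80)&(H[...,2]>100)&(P[...,0]>.4)&(P[...,0]<.66)&(P[...,1]>-.1)&(P[...,1]<.15)
    for b,s,ce in blobs(m,40):
        r=cv2.minAreaRect(np.array(P[b][:,:2]*1000,np.float32)); print("rail",s[4],np.round(r[0],1),np.round(r[1],1),round(r[2],2))
E
python3 - <<'E'
from h import *
c=cam("scene"); p=pose()[0]; print(p)
scene_plate(c,p[2]-.0156); scene_rails(c)
E
```

```text
[0.52757366 0.02667205 0.15289995]
plate 985 [530.9  25.3] [113.3 166.5] 14.4 z 0.1369
slope [-0.0069 -0.0045]
rail 112 [559.4 -36.9] [88.8 21.1] 13.35
rail 157 [516.4  95.3] [110.  21.] 14.53
```

```bash
python3 - <<'E'
from h import *
im=cv2.imread("pics/s3.png"); sm=cv2.resize(im,(130,100),interpolation=cv2.INTER_AREA)
g=cv2.cvtColor(sm,cv2.COLOR_BGR2GRAY)
print("pin-70 cols",220+20); print(g[28:40,20:34])
print("pin+70"); print(g[44:56,58:74])
c=cam("scene")
for y in(-70,70):
    for z in(.056,.064,.072,.076): print(y,z,w2px(c,[*cr(0,y),z]).round(2)-[220,170])
E
```

```text
pin-70 cols 240
[[ 57  59  59  57  57  59  59  58  57  59  54  47  48  95]
 [ 58  59  56  56  53  57  56  55  57  58  48  44 120 198]
 [ 62  59  55  54  53  51  52  53  51  46  47 119 213 249]
 [ 59  57  54  55  52  80 134 111  37  47 157 224 250 252]
 [ 55  55  55  54  50 134 211 165  61 154 242 253 249 247]
 [ 56  57  57  53  58 161 201 164 166 238 253 250 247 249]
 [ 56  58  56  52  68 153 181 176 232 253 250 248 249 251]
 [ 57  58  53  46  61 145 171 156 227 252 250 251 252 239]
 [ 59  54  42  42  72 145 166 149 225 252 252 251 235 189]
 [ 52  44  48 122 162 166 157 142 225 253 251 228 176 142]
 [ 42  52 159 228 240 214 179 164 230 250 224 179 146 148]
 [ 50 159 242 254 253 247 233 224 236 214 168 153 150 151]]
pin+70
[[ 45 142 244 238 133  49  52  55  54  55  45  45 154 242 247 215]
 [169 202 250 228 110  44  46  54  52  43  43 119 232 254 253 252]
 [250 249 244 197  88  41  42  85  74  40 115 211 249 249 248 249]
 [215 199 182 163 125  94  88 154 134 122 208 249 250 246 247 249]
 [194 191 180 186 206 201 171 190 175 206 247 252 248 246 248 251]
 [195 191 181 193 245 248 206 176 171 230 252 250 247 248 252 242]
 [195 192 174 154 234 248 202 163 161 229 252 250 249 252 244 198]
 [195 188 173 174 239 248 202 159 161 229 252 251 252 244 199 150]
 [190 183 180 223 251 243 193 155 152 211 248 253 247 203 151 151]
 [199 196 213 246 252 225 171 150 150 183 241 249 207 154 151 155]
 [235 237 247 253 251 233 198 182 199 238 248 211 157 154 157 156]
 [254 253 251 249 250 250 243 238 247 248 215 163 142 152 158 156]]
-70 0.056 [26.9  36.61]
-70 0.064 [26.83 34.55]
-70 0.072 [26.77 32.48]
-70 0.076 [26.73 31.44]
70 0.056 [65.86 52.14]
70 0.064 [65.94 50.03]
70 0.072 [66.03 47.91]
70 0.076 [66.07 46.84]
```

Request:
arm_command(rows=[{"offset":[0.1,5,0.8],"angular":[0,0,0],"gripper":0},{"offset":[0.1,18,0.8],"angular":[0,0,0],"gripper":0},{"offset":[0.1,32,0.8],"angular":[0,0,0],"gripper":0},{"offset":[0.1,43,0.8],"angular":[0,0,0],"gripper":0},{"offset":[0.1,46,0.8],"angular":[0,0,0],"gripper":0},{"offset":[0.1,46,0.8],"angular":[0,0,0],"gripper":0},{"offset":[0.1,46,0.8],"angular":[0,0,0],"gripper":0}])

```text
time_s: 33.5
tcp_pos: [0.5276, 0.0278, 0.1073]
ee_rot: [0.702, -0.701, -0.087, 0.088]
force: [0.6, 0.3, -2.3]
finger_gap: 0.0154
```

```bash
python3 - <<'E'
from h import *
goal((.5275,.0275,.095,CY))
c=cam("scene"); p=pose()[0]; scene_plate(c,p[2]-.0156)
cv2.imwrite("pics/s6.png",cv2.resize(c["image"][170:270,220:350],(780,600),interpolation=cv2.INTER_CUBIC))
H=hsv(c)
for y in(-70,70):
    e=w2px(c,[*cr(0,y),p[2]-.0156]); u,v=e.round().astype(int); print(e.round(1),u-5,v-5); print(H[v-4:v+5,u-6:u+6,2])
E
```

```text
t 33.5 tcp [0.5276 0.0278 0.1073] yaw 14.18 j [ 0.53  0.28 -0.76  1.88  0.22  1.07 -0.07] gap 0.0154 F [ 0.6  0.3 -2.3] tilt 0.06
 off mm [-0.2, 12.3, -0.2] ang [-0.001, 0.002, -0.001]
plate 957 [530.5  25. ] [115.3 168.5] 13.98 z 0.0913
slope [-0.0045 -0.0036]
[246.6 197.3] 242 192
[[ 39  33  25  28  24  32  30  27  29  26  31  31]
 [ 29  27  26  23  34  34  29  28  33  31  24  26]
 [ 27  27  30  29  19  29  28  35  28  28  32  33]
 [ 50 105  99  32  28  26  24  20  19  26  27  25]
 [145 237 243 188 114  74  31  28  35  34  33  27]
 [255 255 255 255 230 177 163 128  50  27  28  22]
 [255 255 255 255 255 251 255 249 225 207 129  29]
 [255 255 255 255 255 255 255 255 255 255 255 186]
 [255 255 255 255 255 255 255 255 255 255 255 248]]
[286.2 212.6] 281 208
[[255 255 255 255 255 255 255 255 255 255 255 255]
 [255 255 255 255 255 255 255 255 255 255 255 255]
 [255 255 255 255 255 255 255 255 255 255 255 255]
 [255 255 255 255 243 222 222 223 255 255 255 255]
 [255 255 255 255 213 181 186 190 236 255 255 196]
 [255 255 255 255 255 218 207 233 255 255 217 165]
 [255 255 255 255 255 255 255 255 255 215 166 163]
 [255 255 255 255 255 255 255 255 213 160 161 159]
 [255 255 255 255 255 255 255 216 168 164 156 163]]
```

View pics/s6.png

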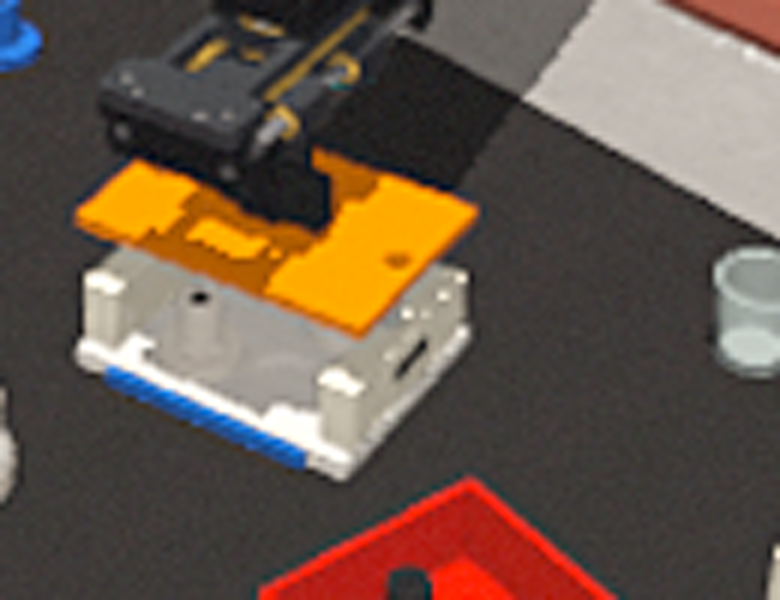

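Request:
arm_command(rows=[{"offset":[0,3,0],"angular":[0,0,0],"gripper":0},{"offset":[0,6,0],"angular":[0,0,0],"gripper":0},{"offset":[0,9,0],"angular":[0,0,0],"gripper":0},{"offset":[0,12,0],"angular":[0,0,0],"gripper":0},{"offset":[0,12,0],"angular":[0,0,0],"gripper":0}])

```text
time_s: 34.17
tcp_pos: [0.5275, 0.0278, 0.095]
ee_rot: [0.702, -0.701, -0.087, 0.088]
force: [-1.4, 0.3, -1.5]
finger_gap: 0.0161
```

```bash
python3 - <<'E'
from h import *
goal((.5276,.0278,.085,CY)); print(np.round(manip.observe()["wrist_torque"],2))
E
```

```text
t 34.17 tcp [0.5275 0.0278 0.095 ] yaw 14.18 j [ 0.52  0.3  -0.75  1.89  0.23  1.05 -0.08] gap 0.0161 F [-1.4  0.3 -1.5] tilt 0.08
 off mm [0.2, 10.0, 0.0] ang [-0.001, 0.002, -0.001]
[-0.05 -0.13 -0.01]
```

Request:
arm_command(rows=[{"offset":[0,2.5,0],"angular":[0,0,0],"gripper":0},{"offset":[0,5,0],"angular":[0,0,0],"gripper":0},{"offset":[0,7.5,0],"angular":[0,0,0],"gripper":0},{"offset":[0,10,0],"angular":[0,0,0],"gripper":0},{"offset":[0,10,0],"angular":[0,0,0],"gripper":0}])

```text
time_s: 34.8
tcp_pos: [0.5277, 0.0278, 0.085]
ee_rot: [0.702, -0.701, -0.087, 0.087]
force: [2.7, 1.3, -2.2]
finger_gap: 0.0158
```

```bash
python3 - <<'E'
from h import *
goal((.5275,.0278,.0756,CY)); print(np.round(manip.observe()["wrist_torque"],2))
c=cam("scene"); p=pose()[0]; scene_plate(c,p[2]-.0156)
cv2.imwrite("pics/s7.png",cv2.resize(c["image"][170:270,220:350],(780,600),interpolation=cv2.INTER_CUBIC))
E
```

```text
t 34.8 tcp [0.5277 0.0278 0.085 ] yaw 14.18 j [ 0.52  0.31 -0.75  1.9   0.24  1.03 -0.09] gap 0.0158 F [ 2.7  1.3 -2.2] tilt 0.07
 off mm [-0.2, 9.4, 0.0] ang [-0.001, 0.002, -0.0]
[ 0.12 -0.79 -0.15]
plate 935 [531.1  27.1] [115.3 166.1] 13.76 z 0.0689
slope [-0.0076 -0.0033]
```

View pics/s7.png

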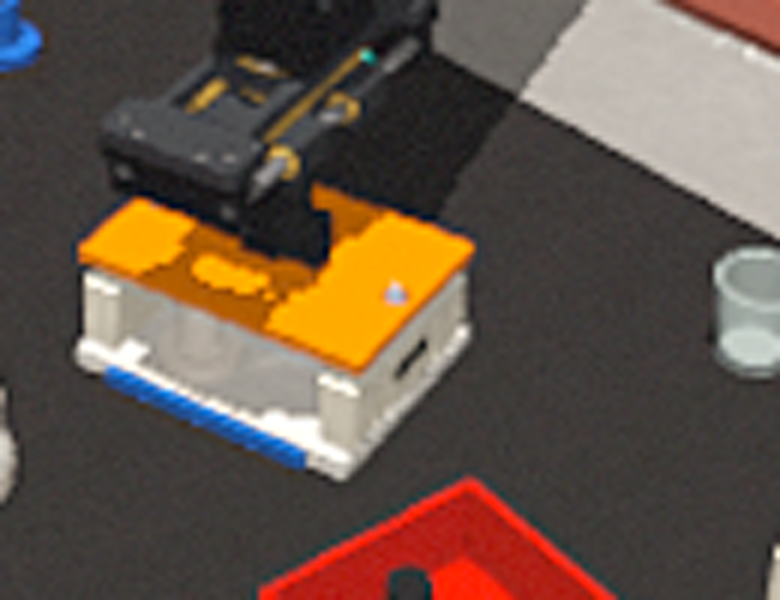

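Request:
arm_command(rows=[{"offset":[0.3,2,0.2],"angular":[0,0,0],"gripper":0},{"offset":[0.3,4,0.2],"angular":[0,0,0],"gripper":0},{"offset":[0.3,6,0.2],"angular":[0,0,0],"gripper":0},{"offset":[0.3,8,0.2],"angular":[0,0,0],"gripper":0},{"offset":[0.3,9.5,0.2],"angular":[0,0,0],"gripper":0},{"offset":[0.3,10,0.2],"angular":[0,0,0],"gripper":0},{"offset":[0.3,10,0.2],"angular":[0,0,0],"gripper":0}])

```text
time_s: 35.72
tcp_pos: [0.5278, 0.0281, 0.0755]
ee_rot: [0.702, -0.701, -0.087, 0.088]
force: [-2.6, -0.1, 6.5]
finger_gap: 0.0161
```

```bash
python3 - <<'E'
from h import *
goal((.5275,.0278,.0746,CY)); print(np.round(manip.observe()["wrist_torque"],2))
c=cam("scene"); p=pose()[0]; scene_plate(c,.06)
cv2.imwrite("pics/s8.png",cv2.resize(c["image"][170:270,220:350],(780,600),interpolation=cv2.INTER_CUBIC))
E
```

```text
t 35.73 tcp [0.5278 0.0281 0.0755] yaw 14.19 j [ 0.51  0.32 -0.74  1.91  0.26  1.01 -0.1 ] gap 0.0161 F [-2.6 -0.1  6.5] tilt 0.06
 off mm [-0.4, 0.9, -0.2] ang [-0.001, 0.002, -0.001]
[-0.08  0.36 -0.09]
plate 915 [531.9  26.4] [112.6 166.7] 14.12 z 0.0596
slope [-0.0034 -0.0031]
```

View pics/s8.png

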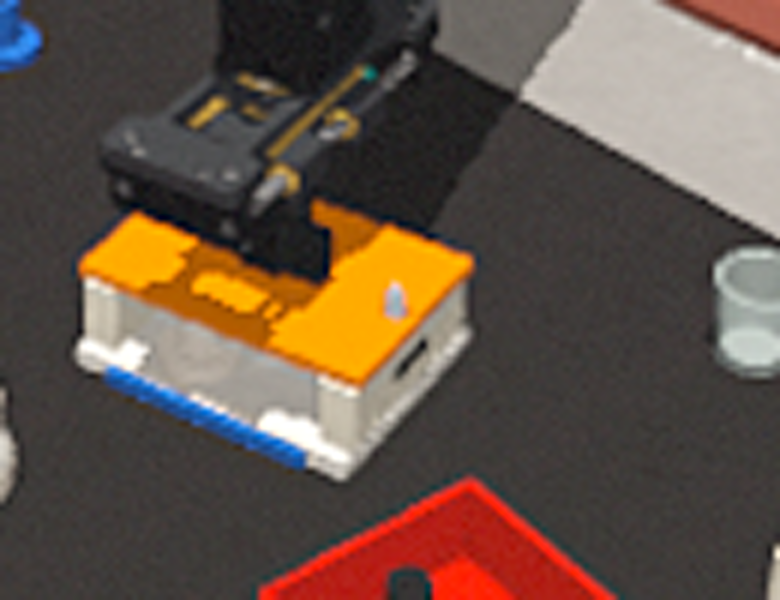

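Request:
arm_command(rows=[{"offset":[-0.2,0.8,0],"angular":[0,0,0],"gripper":0},{"offset":[-0.2,0.8,0],"angular":[0,0,0],"gripper":0},{"offset":[-0.2,0.8,0],"angular":[0,0,0],"gripper":0},{"offset":[-0.2,0.8,0],"angular":[0,0,0],"gripper":0},{"offset":[-0.2,0.5,0],"angular":[0,0,0],"gripper":0}])

```text
time_s: 36.4
tcp_pos: [0.5278, 0.0281, 0.0755]
ee_rot: [0.702, -0.702, -0.087, 0.088]
force: [-0.5, 0.6, 3.7]
finger_gap: 0.0161
```

```bash
python3 - <<'E'
from h import *
goal((.5275,.0278,.0746,CY)); print(np.round(manip.observe()["wrist_torque"],2))
c=cam("scene"); scene_plate(c,.06)
c=cam("top");cv2.imwrite("pics/s9.png",cv2.resize(c["image"],(800,600)))
E
```

```text
t 36.4 tcp [0.5278 0.0281 0.0755] yaw 14.19 j [ 0.51  0.32 -0.74  1.91  0.26  1.01 -0.1 ] gap 0.0161 F [-0.5  0.6  3.7] tilt 0.03
 off mm [-0.4, 0.9, -0.2] ang [-0.0, 0.002, -0.0]
[ 0.05 -0.11 -0.07]
plate 921 [531.  26.] [116.2 166.8] 14.63 z 0.0595
slope [-0.0002 -0.001 ]
```

View pics/s9.png

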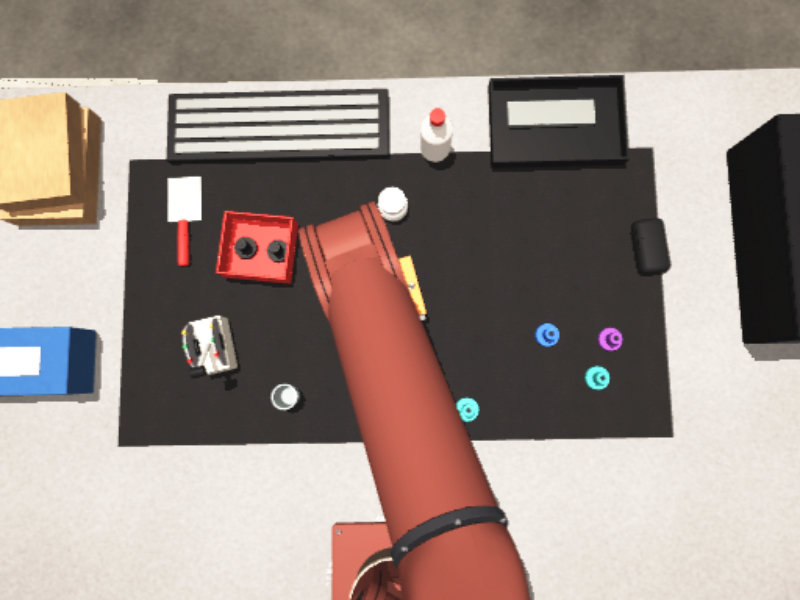

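Request:
arm_command(rows=[{"offset":[0,0,0],"angular":[0,0,0],"gripper":0.2},{"offset":[0,0,0],"angular":[0,0,0],"gripper":0.4},{"offset":[0,0,0],"angular":[0,0,0],"gripper":0.5},{"offset":[0,0,0],"angular":[0,0,0],"gripper":0.5},{"offset":[0,-25,0],"angular":[0,0,0],"gripper":0.5},{"offset":[0,-65,0],"angular":[0,0,0],"gripper":0.5},{"offset":[0,-110,0],"angular":[0,0,0],"gripper":0.5},{"offset":[0,-140,10],"angular":[0,0,0],"gripper":0.5}])

```text
time_s: 37.5
tcp_pos: [0.526, 0.0373, 0.2175]
ee_rot: [-0.702, 0.702, 0.087, -0.087]
force: [0.5, 0.4, -0.4]
finger_gap: 0.0437
```

```bash
python3 - <<'E'
from h import *
h=np.array([.4444,.3316]);a=np.radians(11);X=np.array([np.cos(a),np.sin(a)])
q=h-.09*np.sin(.6)*X; print(q)
goal((.47,.2,.22,11),(q[0],q[1],.22,11),(q[0],q[1],.129,11))
c=cam("scene"); scene_plate(c,.06)
cv2.imwrite("pics/s10.png",cv2.resize(c["image"][170:270,220:350],(780,600),interpolation=cv2.INTER_CUBIC))
c=cam("top");P=cloud(c);Z=P[...,2];H=hsv(c);ok=c["range_z"]>0
roi=np.zeros(Z.shape,bool); roi[198:265,110:165]=1
m=roi&ok&(Z>.1)&(H[...,2]<70)
for b,s,ce in blobs(m,5): print("grip",s,ce,P[b].mean(0).round(4),P[b].min(0).round(4),P[b].max(0).round(4),cv2.minAreaRect(np.array(P[b][:,:2]*1000,np.float32)))
E
```

```text
[0.39451584 0.3219035 ]
t 37.5 tcp [0.526  0.0373 0.2175] yaw 14.12 j [ 0.57  0.16 -0.79  1.75  0.12  1.27 -0.01] gap 0.0437 F [ 0.5  0.4 -0.4] tilt 0.07
 off mm [-14.6, -2.6, 171.4] ang [0.0, 0.054, 0.001]
 off mm [-58.0, -2.7, 308.1] ang [0.0, 0.054, 0.001]
 off mm [-58.2, 88.3, 308.1] ang [0.0, 0.054, 0.001]
plate 1095 [530.5  26.8] [115.1 167.8] 14.12 z 0.0596
slope [ 0.0007 -0.0022]
grip [121 234  11   8  61] [125.81967213 237.80327869] [0.3938 0.3218 0.1368] [0.3855 0.3092 0.1276] [0.4036 0.336  0.1419] ((394.2046813964844, 322.51513671875), (16.89381217956543, 25.07638168334961), 9.699925422668457)
```

View pics/s10.png

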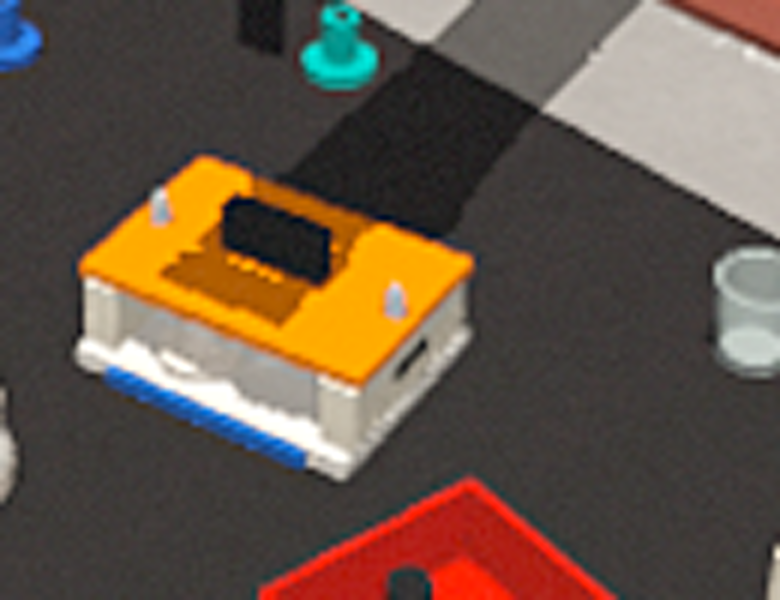

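Request:
arm_command(rows=[{"offset":[0,-3,45],"angular":[0,0.01,0],"gripper":0.5},{"offset":[0,-5,92],"angular":[0,0.02,0],"gripper":0.5},{"offset":[-5,-5,140],"angular":[0,0.03,0],"gripper":0.5},{"offset":[-15,-3,188],"angular":[0,0.045,0],"gripper":0.5},{"offset":[-28,-3,236],"angular":[0,0.054,0],"gripper":0.5},{"offset":[-45,-3,280],"angular":[0,0.054,0],"gripper":0.5},{"offset":[-58,0,308],"angular":[0,0.054,0],"gripper":0.5},{"offset":[-58,0,308],"angular":[0,0.054,0],"gripper":0.5}])

```text
time_s: 38.6
tcp_pos: [0.3927, 0.3253, 0.2178]
ee_rot: [-0.704, 0.704, 0.072, -0.069]
force: [-0.4, -0.5, -1.4]
finger_gap: 0.0434
```

Request:
arm_command(rows=[{"offset":[0,0,0],"angular":[0,0,0],"gripper":0.5},{"offset":[0,0,0],"angular":[0,0,0],"gripper":0.5}])

```text
time_s: 38.85
tcp_pos: [0.3933, 0.3244, 0.2175]
ee_rot: [-0.703, 0.704, 0.071, -0.069]
force: [0.9, -0.2, 0.8]
finger_gap: 0.0435
```

```bash
python3 - <<'E'
from h import *
goal((.3944,.3222,.132,11))
E
```

```text
t 38.85 tcp [0.3933 0.3244 0.2175] yaw 11.36 j [ 0.16  0.16 -1.01  1.79  0.14  1.27 -0.69] gap 0.0435 F [ 0.9 -0.2  0.8] tilt 0.21
 off mm [0.4, 85.5, -2.3] ang [0.001, 0.006, 0.004]
```

Request:
arm_command(rows=[{"offset":[0.4,25,-2.3],"angular":[0,0.006,0.004],"gripper":0.5},{"offset":[0.4,50,-2.3],"angular":[0,0.006,0.004],"gripper":0.5},{"offset":[0.4,72,-2.3],"angular":[0,0.006,0.004],"gripper":0.5},{"offset":[0.4,85,-2.3],"angular":[0,0.006,0.004],"gripper":0.5},{"offset":[0.4,85,-2.3],"angular":[0,0.006,0.004],"gripper":0.35},{"offset":[0.4,85,-2.3],"angular":[0,0.006,0.004],"gripper":0.25},{"offset":[0.4,85,-2.3],"angular":[0,0.006,0.004],"gripper":0.24}])

```text
time_s: 39.72
tcp_pos: [0.3948, 0.3226, 0.1333]
ee_rot: [-0.704, 0.704, 0.068, -0.068]
force: [0.3, -1.5, 0.4]
finger_gap: 0.0236
```

```bash
python3 - <<'E'
from h import *
h=np.array([.4444,.3316]);a=np.radians(11);W=[]
for th in (-.5,-.4,-.3,-.2,-.1,0):
    q=h+.09*np.sin(th)*np.array([np.cos(a),np.sin(a)]); W.append((q[0],q[1],.055+.09*np.cos(th)+.002,11))
goal(*W)
c=cam("scene"); cv2.imwrite("pics/e1.png",cv2.resize(c["image"][130:310,270:470],(780,700))[:600])
E
```

```text
t 39.73 tcp [0.3948 0.3226 0.1333] yaw 11.01 j [ 0.11  0.26 -0.98  1.89  0.24  1.12 -0.77] gap 0.0236 F [ 0.3 -1.5  0.4] tilt 0.06
 off mm [7.2, -2.7, -0.6] ang [0.001, 0.0, 0.001]
 off mm [15.3, -6.6, -0.6] ang [0.001, 0.0, 0.001]
 off mm [23.8, -9.7, -0.6] ang [0.001, 0.0, 0.001]
 off mm [32.5, -11.9, -0.6] ang [0.001, 0.0, 0.001]
 off mm [41.4, -13.2, -0.6] ang [0.001, 0.0, 0.001]
 off mm [50.4, -13.7, -0.6] ang [0.001, 0.0, 0.001]
```

View pics/e1.png

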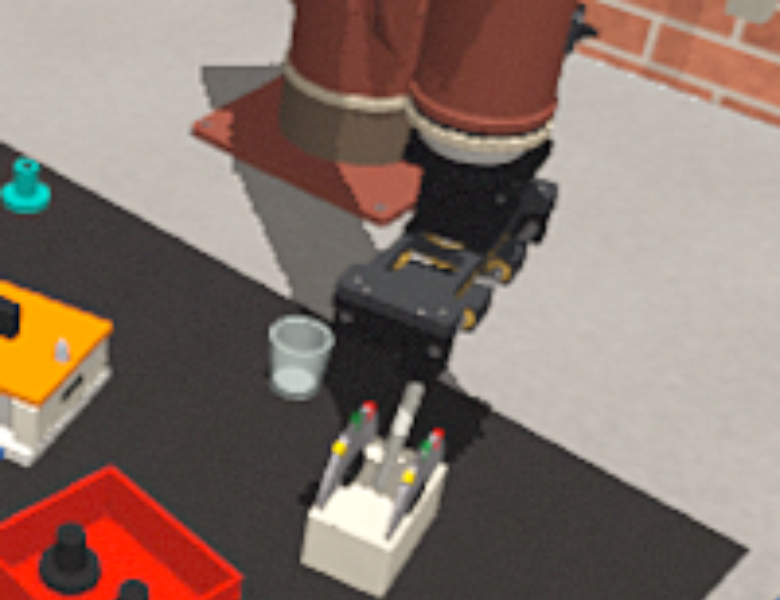

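Request:
arm_command(rows=[{"offset":[7,-3,-0.6],"angular":[0,0,0],"gripper":0.23},{"offset":[15,-6.5,-0.6],"angular":[0,0,0],"gripper":0.23},{"offset":[24,-10,-0.6],"angular":[0,0,0],"gripper":0.23},{"offset":[32,-12,-0.6],"angular":[0,0,0],"gripper":0.23},{"offset":[40,-13,-0.6],"angular":[0,0,0],"gripper":0.23},{"offset":[46,-14,-0.6],"angular":[0,0,0],"gripper":0.23},{"offset":[50,-14,-0.6],"angular":[0,0,0],"gripper":0.23},{"offset":[51,-14,-0.6],"angular":[0,0,0],"gripper":0.23}])

```text
time_s: 40.78
tcp_pos: [0.4451, 0.3317, 0.1471]
ee_rot: [-0.704, 0.704, 0.068, -0.068]
force: [-1.5, -0.6, 0.7]
finger_gap: 0.0197
```

```bash
python3 - <<'E'
from h import *
goal((.4444,.3316,.147,11))
c=cam("scene"); cv2.imwrite("pics/e2.png",cv2.resize(c["image"][130:310,270:470],(780,700))[:600])
E
```

```text
t 40.77 tcp [0.4451 0.3317 0.1471] yaw 11.01 j [ 0.07  0.34 -0.94  1.77  0.3   1.18 -0.77] gap 0.0197 F [-1.5 -0.6  0.7] tilt 0.05
 off mm [-0.7, 0.1, 0.0] ang [0.001, 0.0, 0.001]
```

View pics/e2.png

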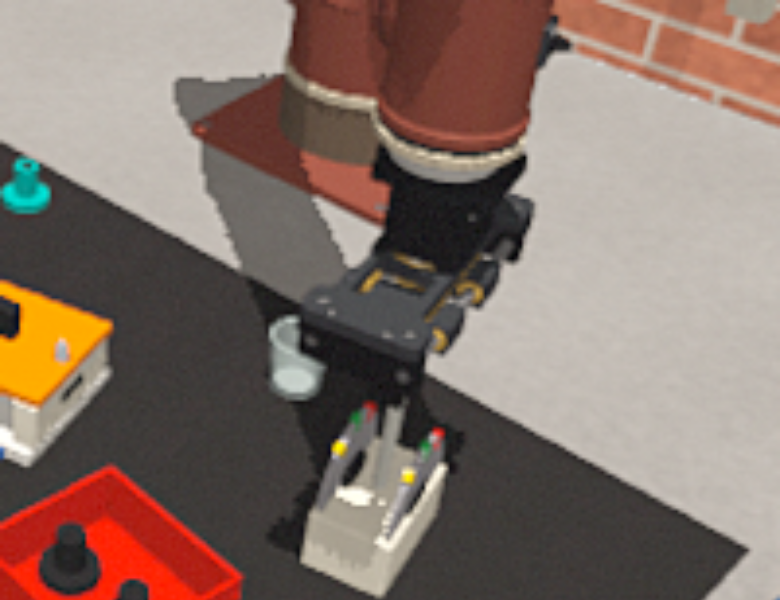

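Lever is at upright. I open and lift straight away, then check.

Request:
arm_command(rows=[{"offset":[0,0,0],"angular":[0,0,0],"gripper":0.23},{"offset":[0,0,0],"angular":[0,0,0],"gripper":0.45},{"offset":[0,0,0],"angular":[0,0,0],"gripper":0.45},{"offset":[0,0,0],"angular":[0,0,0],"gripper":0.45},{"offset":[0,-25,0],"angular":[0,0,0],"gripper":0.45},{"offset":[0,-65,0],"angular":[0,0,0],"gripper":0.45},{"offset":[0,-100,0],"angular":[0,0,0],"gripper":0.45},{"offset":[0,-100,-30],"angular":[0,0,0],"gripper":0.45}])

```text
time_s: 41.82
tcp_pos: [0.4506, 0.3051, 0.2501]
ee_rot: [0.705, -0.703, -0.071, 0.068]
force: [-0.0, -0.4, -1.0]
finger_gap: 0.0393
```

Request:
arm_command(rows=[{"offset":[40,0,-40],"angular":[0,0,0],"gripper":0.45},{"offset":[60,0,-90],"angular":[0,0,0],"gripper":0.45},{"offset":[80,0,-140],"angular":[0,0,0],"gripper":0.45},{"offset":[90,0,-190],"angular":[0,0,0],"gripper":0.45},{"offset":[90,0,-240],"angular":[0,0,0],"gripper":0.45},{"offset":[80,0,-290],"angular":[0,0,0],"gripper":0.45},{"offset":[80,0,-340],"angular":[0,0,0],"gripper":0.45},{"offset":[80,0,-390],"angular":[0,0,0],"gripper":0.45}])

```text
time_s: 42.82
tcp_pos: [0.6052, -0.0635, 0.2498]
ee_rot: [0.704, -0.703, -0.071, 0.067]
force: [0.8, -0.5, -0.2]
finger_gap: 0.0392
```

Request:
arm_command(rows=[{"offset":[10,0,-50],"angular":[0,0,0],"gripper":0.45},{"offset":[10,0,-100],"angular":[0,0,0],"gripper":0.45},{"offset":[10,0,-150],"angular":[0,0,0],"gripper":0.45},{"offset":[0,0,-200],"angular":[0,0,0],"gripper":0.45},{"offset":[-20,0,-250],"angular":[0,0,0],"gripper":0.45},{"offset":[-40,0,-290],"angular":[0,0,0],"gripper":0.45},{"offset":[-40,0,-300],"angular":[0,0,0],"gripper":0.45},{"offset":[-40,0,-300],"angular":[0,0,0],"gripper":0.45}])

```text
time_s: 43.82
tcp_pos: [0.6246, -0.3657, 0.2487]
ee_rot: [0.705, -0.703, -0.071, 0.067]
force: [0.6, 0.5, -1.0]
finger_gap: 0.039
```

```bash
python3 - <<'E'
from h import *
goal()
c=cam("top"); shield(c);P=cloud(c);Z=P[...,2];H=hsv(c);ok=c["range_z"]>0
cv2.imwrite("pics/f1.png",cv2.resize(c["image"],(800,600)))
roi=np.zeros(Z.shape,bool); roi[198:265,110:165]=1
m=roi&ok&(Z>.1)&(H[...,2]<70)
for b,s,ce in blobs(m,10):
    q=P[b]; top=q.mean(0); print("grip",s,top.round(4),q.max(0).round(4)); X=np.array([np.cos(np.radians(11)),np.sin(np.radians(11))])
    print("lean approx",np.arcsin(((top[:2]-[.4444,.3316])@X)/.09).round(3))
s=cam("scene"); scene_plate(s,.06); cv2.imwrite("pics/f2.png",cv2.resize(s["image"],(800,600)))
cv2.imwrite("pics/f3.png",cv2.resize(s["image"][165:295,215:415],(800,520),interpolation=cv2.INTER_CUBIC))
E
```

```text
t 43.83 tcp [ 0.6246 -0.3657  0.2487] yaw 11.2 j [ 0.87  0.56 -0.65  1.2   0.32  1.48  0.47] gap 0.039 F [ 0.6  0.5 -1. ] tilt 0.33
shield [ 207  163   66   53 2059] [527.4  28.1] [112.7 168.2] 14.2 z 0.06091492158323342
fin 39 [526.5  27.2] [15.  56.5] 13.8 [0.5227 0.0274 0.0893]
 hole? 86 [266.1 177.7] [ 0.5585 -0.0492  0.0609]
 hole? 3 [241. 167.] [0.5911 0.0222 0.0609]
 hole? 3 [245. 166.] [0.5938 0.0107 0.0609]
 hole? 3 [234. 169.] [0.5857 0.0424 0.0609]
 hole? 3 [226. 171.] [0.5804 0.0655 0.0609]
 hole? 3 [230. 170.] [0.583  0.0539 0.0609]
 hole? 3 [219. 173.] [0.5749 0.0856 0.0609]
 hole? 85 [210.6 193.7] [0.5156 0.1099 0.0609]
grip [115 215  12   9  67] [0.4423 0.331  0.1521] [0.4533 0.3463 0.1596]
lean approx -0.024
plate 1094 [530.   26.7] [115.9 167.4] 14.61 z 0.0595
slope [-0.0009 -0.0032]
```

View pics/f1.png

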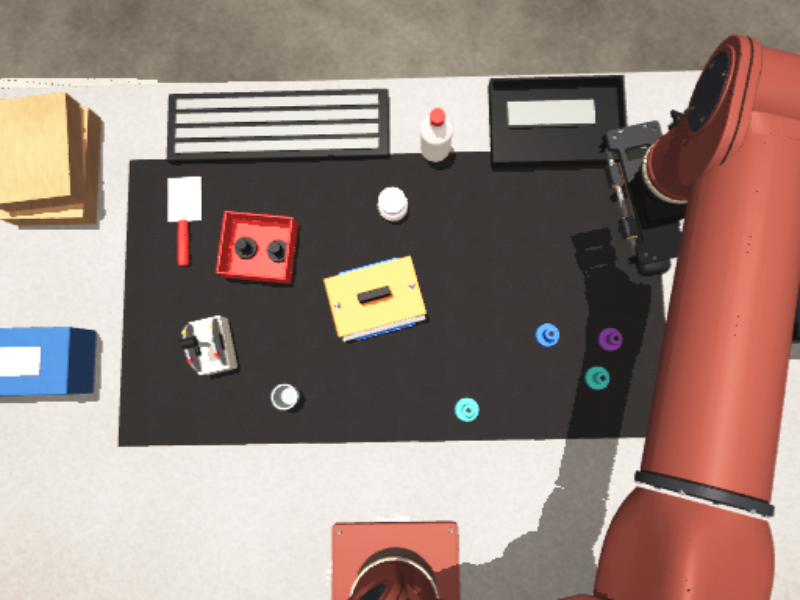

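View pics/f3.png

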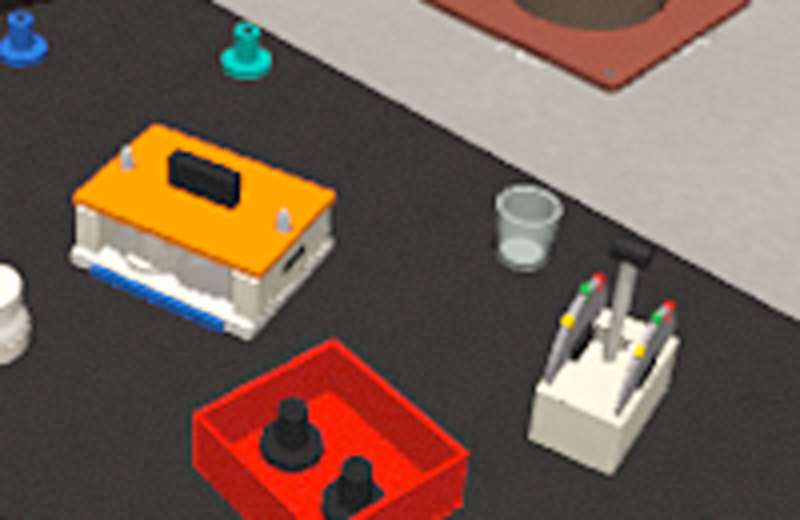

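All the checks pass: the shield is flush with both pins through it, the lever leans about −0.02 rad from upright, both trials are in the bin, and no white prints are left on the bench. I hand in now.

```bash
python3 - <<'E'
from h import *
print(manip.hand_in())
E
```

```text
the job is handed in; nothing more can be done
None
```

The job is done and handed in at about 44 s of the 210 s allowed; `hand_in()` gives no verdict.

**What I did**
1. Swung the lever to the red end stop.
2. Put both black trial prints in the scrap bin.
3. Set both white prints upright in diagonal pockets of the cradle.
4. Lowered the shield over the pins while holding it. It met the rails with about 6.5 N, was pressed for about 0.6 s and then released.
5. Set the lever straight up at green and moved the arm clear.

**Last checks**
- **Shield:** plate top at about 60 mm, as expected for flush, and level. In the top view it was centred within about 1.5 mm and 0.1–0.2° of the cradle's direction, with both pins through the holes.
- **Lever:** leaning about −0.02 rad, which is roughly 0.58 against the 0.6 target.
- **Trial prints:** both lie well inside the bin.
- **Look-alikes and bystanders:** the tub, beaker, scraper, mouse and coloured look-alikes appear where they started in the pictures. I did not measure their shifts.

**What disagreed or was not re-checked**
- **Camera disagreement:** the scene view put the shield's holes about 1–2 mm off the top-view estimate. I shifted the shield about 1 mm before lowering, and the pins then entered with under 3 N of side force.
- **White prints:** I saw them upright in their pockets before the shield went on. They are now mostly hidden under it, so I did not check them again.

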